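# Draw a reaction tile from its rack and stand it on the reading stand

## Robot

A 6-joint arm with a two-finger parallel gripper is mounted at the origin on the work surface. World frame = base frame: x ahead of the robot, y to its left, z up, the work surface at z = 0. Lengths are in m, angles in degrees, forces in N, time in s.
With the tool pointing down it reaches from about 0.25 to 0.725 m from the base axis. Payload 9.7 kg.
Tool frame: the origin (TCP) lies midway between the tips of the shut fingers; the grasp point (between the pads) lies bot.grasp_offset behind it (bot.grasp_offset is the distance from the TCP to the grasp point, in m); x points along the fingers, y is the direction in which the jaws open and shut, and the axes are right-handed (so a half turn about x gives the same grasp; the last joint's range is limited). The gripper opens to 85 mm and grips with 20 to 120 N. Pads are 22 mm wide; open, the fingers measure 114 mm over their backs; the gripper's body (76 mm by 85 mm) begins 54 mm behind the grasp point. The pads swing forward as they close: fully open they stand 13 mm farther back than shut.
Start: joints at [69.958, 4.979, 10.078, 95.1, 0, 90], TCP at [0.188, 0.517, 0.231] pointing down, gripper open.
Joint ranges: [-179.16, 179.16], [-48.56, 103.87], [-65.8, 70.77], [-126.05, 130.52], [-82.76, 87.17], [-180, 180]. Speed limits (degrees/s): [127.2, 127.2, 147.25, 180, 180, 180].

## Interface

Orientations are given as [roll, pitch, yaw] about the fixed x, y, z axes, in that order (R = Rz(yaw) Ry(pitch) Rx(roll)).
In Python, from workcell import status, camera, bot gives the robot as it stands.
- The arm moves only by the shell command python3 -m jog 'ROWS' [OPENING] [FORCE]. ROWS is text: rows parted by semicolons, each of 4 numbers parted by spaces: the shift along the tool's x, y, z in mm, then the turn about the tool's x in degrees. A call has exactly 8 rows; each row is the pose to reach, as a shift and turn from the pose commanded when the call began, along the tool's axes at that moment; what a row does not reach only later rows make up. A row lasts 1/8 s, in which the tool goes at most 62.5 mm and 10.7 degrees, less where a joint would pass 70% of its speed; a pose out of reach is approached as far as the arm can. A call with a gripper value outside its range is refused whole. OPENING is the opening, from 0 (shut) to 1 (fully open), set as the call begins (- or left out, the last holds). The fingers move at their own pace and stop on an object; FORCE is the grip in N (left out, the last holds). Time passes only in rows, so rows that repeat a pose let the fingers close, or fill a call up. It gives the time, the measured TCP pose, the force and the opening at its end, in the units of the state.
- status.get_obs(): the state, without advancing time (a new reading comes with each control period).
- camera(name): name is "side" or "top" or "wrist"; returns a dict with "color" (400x640x3 uint8, red, green, blue), "vfov" (degrees; the focal length in pixels is half the picture's height over the tangent of half this angle, whatever the lens; pixels are square), "cx", "cy" (the principal point, pixels), "rvec" (rotation vector, rad) and "tvec" (3), from world to camera coordinates, as OpenCV has them. Camera axes: x right, y down, z forward; pixel columns grow to the right and rows downward; lengths in m; the calibration is good to about 2 mm. The wrist camera is an equidistant fisheye: a pixel r from the principal point sees the ray r / f radians off the axis. A picture is of the moment at which its call begins. There is no depth.
- bot.job_done(): hands the job in, once; it reports no verdict.
The state is a dict: "time": time; "q": joint angles; "qd": joint speeds; "joint_efforts": joint torques, N m; "ee_pos": TCP position; "tcp_rot": TCP orientation; "wrist_force": force on the tool from outside, world axes, zero at the start; "torque": the same for the moment, N m; "opening": finger opening in m.
Only numpy, scipy, OpenCV 4.12 (cv2) and the standard library are available. Lean on these libraries where they do the work, as an engineer would, in place of code of your own. Each camera call takes 0.05 s, during which the arm holds its last target. There are 200 camera calls.

## Task

Swing the rack's keeper bar well aside, draw the tall white tile gently straight up out of its slot by its top edge, and stand it centred on the sloping reading stand: its lower edge let down gently onto the ledge, not dropped, its back flat against both rails. Let go of it, then swing the keeper bar back over the rack until it is shut. Leave the two short tiles in their slots and the bottle, the beaker and the cardboard box where they are.

Things in the scene. Friction and masses are not known exactly. Their poses are not given: they have to be found in the camera images.
- rack: Grey plastic slotted rack, fixed, left of the robot's middle line, base 185 x 135 mm. Origin at table level under the middle slot; z up, x along the row of slots (roughly away from the robot), y to the left. Three upright slots at x = -36, 0 and +36 mm. The tiles stand across the row.
- slot_floor (a point): Middle of the middle slot's floor, 10 mm above the table. Each slot is 8.5 mm wide along the rack's x and holds a 100 mm wide tile with about 3 mm of play along y. The slots guide only the tiles' side edges, up to 56 mm above the table; between the side guides the middle is open over 79 mm.
- keeper (a joint): Angle of the steel keeper bar, rad: 0 = shut, lying over the tiles along the rack's -x; grows anticlockwise seen from above, the free end going to the rack's -y side; stop at 1.75. Bar 14 mm wide, 135 to 143 mm above the table. It stays where it is left (friction about 1 N at the knob). Clear of all tiles above 1.0.
- keeper_grip (a point): Grip point of the upright round black knob (18 mm diameter, 34 mm tall, from 143 to 177 mm above the table) on the bar's free end, 160 mm from the pivot axis; the point is on the knob's axis 17 mm above the bar's top.
- keeper_pivot (a point): Point on the bar's upright turning axis, 160 mm above the table, at the rack's x = 102, y = 0 mm. The steel post and hub there are 22 mm across and reach 147 mm above the table: fully open fingers on a tile in the far slot only just clear it, so open them part way.
- tall_tile: The white ceramic tile to be moved: 120 mm tall, 100 mm wide, 6 mm thick, about 0.17 kg (varies), starting upright in any of the three slots. Origin in the middle of its lower edge; z up along its height to the top edge at 120 mm (22 mm above the short tiles), y along its width, x through its thickness. It may lean 2 or 3 degrees in its slot. Both faces are alike.
- short_tile_a: White ceramic tile, 98 mm tall, 100 mm wide, 6 mm thick, in another slot; stays there. Origin in the middle of its lower edge, z up.
- short_tile_b: As short_tile_a, in the remaining slot; stays there.
- rest: Two aluminium rails of the reading stand, fixed, right of the middle line, leaning 25 degrees from upright, tops towards the robot; the tile goes on their far side. Origin on the carrying plane midway between the rails at their foot, 10 mm above the table; z up along the rails, x out of the carrying plane (away from the robot and up), y across (left).
- rest_top (a point): Point on the carrying plane midway between the rails, at their top end (z = 155 mm in the frame of rest). The rails lie at y = -51 to -37 and +37 to +51 mm; the gap between them is open for a finger.
- ledge_lowest (a point): NOT the ledge itself: a fixed point on the carrying plane at z = 20 mm of rest, the lowest the ledge can be. The dark ledge, 104 mm wide, square to the rails, stands out 26 mm from the carrying plane; its upper face is 0 to 42 mm above this point along the rails, differently each time and not reported: find it by feel or camera. It slips only if pressed with over 80 N.
- amber_bottle: Bystander: brown bottle, 64 mm diameter, 150 mm tall. Origin at the centre of its underside.
- beaker: Bystander: clear beaker, 72 mm across, 85 mm tall. Origin at the centre of its underside.
- slide_box: Bystander: flat cardboard box, 90 x 120 x 35 mm. Origin at the centre of its underside.

How it is judged:
By the outcome, as a careful person would: the job done as asked, in the order asked, and still so for the second after the job is handed in, with the robot touching nothing.
It also fails if it takes over 72 s, if anything falls off the work surface, if the arm or the gripper's body presses on something with over 40 N, if the wrist force passes 120 N, or if a joint passes its speed limit or range.

## Working session

There is one attempt and no reset: what is moved stays moved. The work goes in short steps, Python scripts to look and compute and a shell command to move; the robot and the scene stay as the last step left them, time stands still between calls to the robot, and variables do not carry over. Pictures are saved under pics/ and viewed, about 8 in all and at most 12, crops included, and the job is handed in when it is done.

```bash
mkdir -p pics; ls
python3 - <<'E'
from workcell import status,camera,bot
import cv2
print(status.get_obs(), bot.grasp_offset)
for n in("top","side","wrist"):
    c=camera(n); print(n,{k:v for k,v in c.items() if k!="color"})
    cv2.imwrite(f"pics/{n}0.png",c["color"][:,:,::-1])
E
```

```text
pics
{'time': 0.0, 'q': array([ 6.99579388e+01,  5.01019820e+00,  1.00329629e+01,  9.50990702e+01,
       -1.08541088e-03,  8.99996105e+01]), 'qd': array([ 0.01750645, -0.04173361, -0.02887214, -0.01442817, -0.04821388,
       -0.04778334]), 'joint_efforts': array([-1.43947542e-03, -5.20391572e+01,  4.64800751e+01,  1.67046511e-02,
        8.17470618e-05,  1.26909887e-05]), 'ee_pos': array([0.18841466, 0.51646922, 0.23057837]), 'tcp_rot': array([ -89.18543859,   89.92368678, -109.22710964]), 'wrist_force': array([-0.72230042,  0.36986115, -1.02843428]), 'torque': array([0.0278501 , 0.02161556, 0.03836782]), 'opening': 0.08523303003121874} 0.0187
top {'vfov': 43.13851699552559, 'cx': 324.8458683947604, 'cy': 198.3191794708407, 'rvec': array([ 2.15001665, -2.0914408 ,  0.20407072]), 'tvec': array([-0.03740825,  0.52183019,  1.56399839])}
side {'vfov': 44.482511919618474, 'cx': 311.25257794090317, 'cy': 197.43215679225924, 'rvec': array([ 0.51890876, -2.79061481,  1.0151239 ]), 'tvec': array([0.47551769, 0.21787683, 1.49579686])}
wrist {'vfov': 65.70646984690485, 'cx': 322.0603992968841, 'cy': 195.12694661076657, 'rvec': array([-2.34734995, -1.64076468, -0.26677412]), 'tvec': array([-0.55016585, -0.03896403,  0.38058403])}
```

View pics/top0.png

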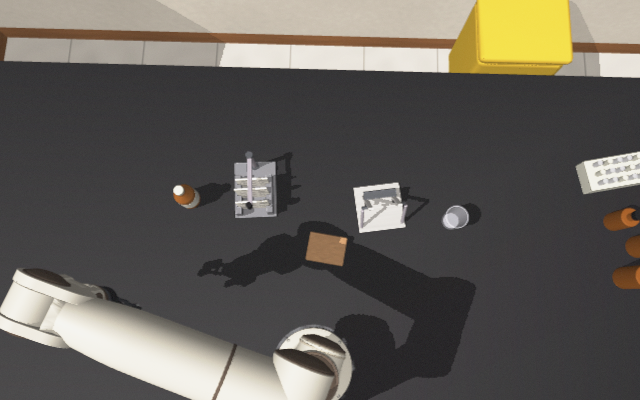

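View pics/side0.png

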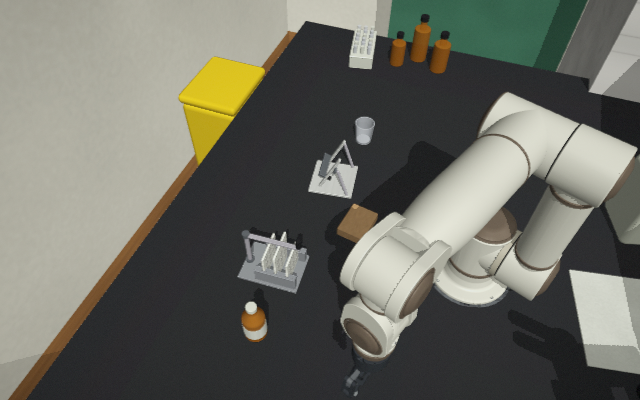

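```bash
cat > h.py <<'E'
import numpy as np,cv2
from workcell import status,camera,bot
from scipy.spatial.transform import Rotation as Ro
def par(c):
    f=200/np.tan(np.radians(c["vfov"]/2)); R=cv2.Rodrigues(np.array(c["rvec"]))[0]; return f,R,np.array(c["tvec"])
def ray(c,u,v,fish=False):
    f,R,t=par(c); d=np.array([u-c["cx"],v-c["cy"]],float)
    if fish:
        r=np.hypot(*d); a=r/f; k=np.array([*(d/max(r,1e-9)*np.sin(a)),np.cos(a)])
    else: k=np.array([*(d/f),1]); k/=np.linalg.norm(k)
    return -R.T@t, R.T@k
def onz(c,u,v,z,fish=False):
    o,d=ray(c,u,v,fish); return o+d*(z-o[2])/d[2]
def two(r1,r2):
    (o1,d1),(o2,d2)=r1,r2
    s=np.linalg.lstsq(np.c_[d1,-d2],o2-o1,rcond=None)[0]
    a,b=o1+s[0]*d1,o2+s[1]*d2; return (a+b)/2,np.linalg.norm(a-b)
def proj(c,p,fish=False):
    f,R,t=par(c); k=R@np.array(p,float)+t
    if fish:
        a=np.arctan2(np.hypot(k[0],k[1]),k[2]); r=np.hypot(k[0],k[1]); return k[:2]/r*a*f+[c["cx"],c["cy"]]
    return k[:2]/k[2]*f+[c["cx"],c["cy"]]
def tool():
    s=status.get_obs(); return np.array(s["ee_pos"]),Ro.from_euler("xyz",s["tcp_rot"],degrees=True).as_matrix(),s
E
python3 - <<'E'
from h import *
t=cv2.imread("pics/top0.png");s=cv2.imread("pics/side0.png")
def cr(im,x,y,w,h): return cv2.resize(im[y:y+h,x:x+w],(400,300),interpolation=cv2.INTER_CUBIC)
m=np.vstack([np.hstack([cr(t,215,143,80,60+0),cr(t,345,172,80,60)]),np.hstack([cr(s,230,225,88,66),cr(s,300,135,88,66)])])
cv2.imwrite("pics/m0.png",m)
p,R,_=tool();print(R)
E
```

```text
[[-3.34000044e-04  3.42695647e-01  9.39446423e-01]
 [-9.62471460e-04  9.39445930e-01 -3.42695809e-01]
 [-9.99999481e-01 -1.01865079e-03  1.60597972e-05]]
```

View pics/m0.png

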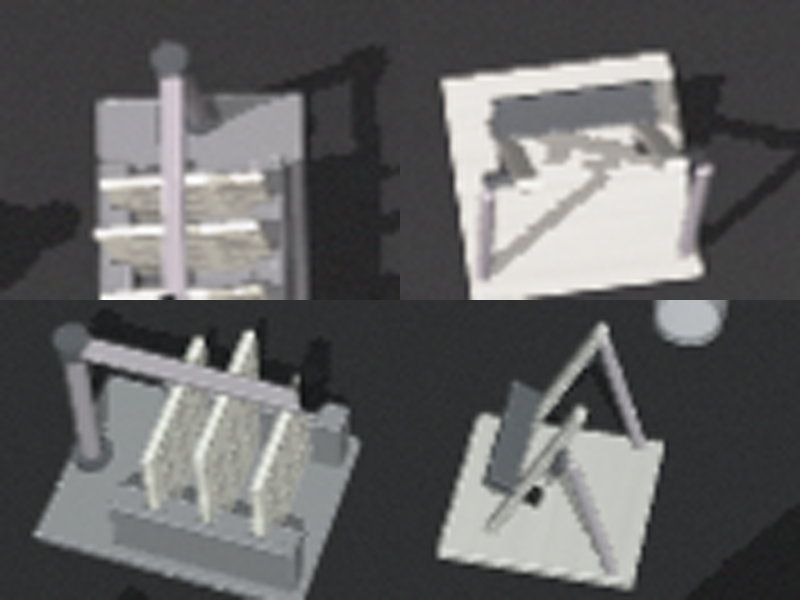

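View pics/wrist0.png

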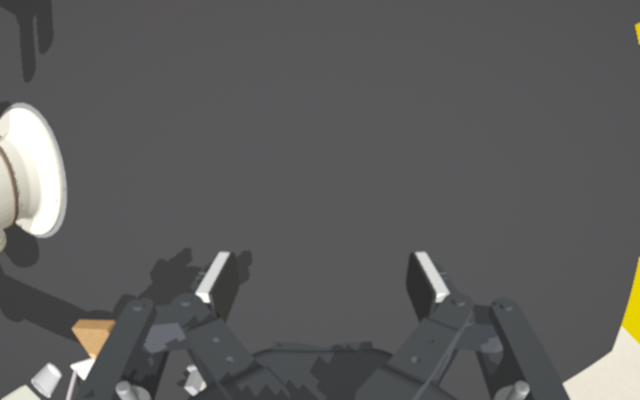

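Run:
```python
from h import *
T=camera("top");S=camera("side")
tp=lambda x,y,o:(o[0]+x/5,o[1]+y/5)
sp=lambda x,y,o:(o[0]+x*.22,o[1]+y*.22)
rT,sT,rS,sS=(215,143),(345,172),(230,225),(300,135)
P={}
def two_(n,a,b):
    P[n],e=two(ray(T,*a),ray(S,*b));print(n,P[n].round(4),"gap",round(e,4),np.round(a,1),np.round(b,1))
two_("hub",tp(170,55,rT),sp(70,40,rS))
two_("knob",(249.3,205.5),sp(315,75,rS))
two_("rail L top",tp(90,183,sT),sp(180,110,sS))
two_("rail R top",tp(305,168,sT),sp(202,25,sS))
two_("ledge farR",tp(253,82,sT),sp(116,82,sS))
two_("ledge nearR",tp(256,120,sT),sp(138,96,sS))
two_("ledge farL",tp(95,100,sT),sp(85,185,sS))
two_("ledge nearL",tp(100,138,sT),sp(106,197,sS))
two_("midtile Lcorner",tp(97,232,rT),sp(200,157,rS))
two_("fartile Lcorner",tp(100,180,rT),sp(147,157,rS))
for n,c,u in(("basefarL",T,tp(97,97,rT)),("basefarR",T,tp(303,97,rT)),("nearL",T,(235,217.5)),("nearR",T,(276,216.5)),
  ("s near",S,sp(362,142,rS)),("s nearfarL",S,sp(35,232,rS)),("far",S,sp(115,78,rS))):
    print(n,onz(c,*u,0.005).round(4))
for n,x,y,c in (("bottle",184,190,T),("beaker",456,218,T),("box",327,249,T)): print(n,onz(c,x,y,.05).round(3))
```

```text
hub [0.6336 0.2117 0.1422] gap 0.0053 [249. 154.] [245.4 233.8]
knob [0.4702 0.1981 0.1688] gap 0.0034 [249.3 205.5] [299.3 241.5]
rail L top [ 0.468  -0.1359  0.1774] gap 0.0049 [363.  208.6] [339.6 159.2]
rail R top [ 0.4914 -0.2686  0.1324] gap 0.0005 [406.  205.6] [344.4 140.5]
ledge farR [ 0.5537 -0.2459  0.0725] gap 0.0056 [395.6 188.4] [325.5 153. ]
ledge nearR [ 0.5341 -0.2493  0.06  ] gap 0.0009 [396.2 196. ] [330.4 156.1]
ledge farL [ 0.542  -0.1472  0.0599] gap 0.0054 [364. 192.] [318.7 175.7]
ledge nearL [ 0.5231 -0.1512  0.0484] gap 0.0013 [365.  199.6] [323.3 178.3]
midtile Lcorner [0.5259 0.2527 0.1256] gap 0.0042 [234.4 189.4] [274.  259.5]
fartile Lcorner [0.5619 0.2558 0.1099] gap 0.0044 [235. 179.] [262.3 259.5]
basefarL [0.6447 0.2811 0.005 ]
basefarR [0.6485 0.1442 0.005 ]
nearL [0.4597 0.2678 0.005 ]
nearR [0.4667 0.1345 0.005 ]
s near [0.4636 0.1335 0.005 ]
s nearfarL [0.6404 0.2774 0.005 ]
far [0.644 0.146 0.005]
bottle [0.537 0.428 0.05 ]
beaker [ 0.471 -0.44   0.05 ]
box [ 0.361 -0.034  0.05 ]
```

```bash
python3 -m jog '0 -28 52 0;0 -56 104 0;0 -84 156 0;0 -112 208 0;0 -140 260 0;0 -168 312 0;0 -190 352 0;0 -202 374 0' 0.7 20
python3 - <<'E'
from h import *
c=camera("wrist");cv2.imwrite("pics/w1.png",c["color"][:,:,::-1])
T=camera("top")
p,R,s=tool();print(p,R.round(3),s["q"])
L=np.array([.479,-.162,.15]);Rr=np.array([.489,-.249,.15])
S=camera("side")
for q in(L,Rr):print(proj(T,q),proj(S,q))
print(proj(c,[.47,.198,.177],True))
E
```

```text
time: 1.25
ee_pos: [0.4718, 0.1968, 0.2311]
tcp_rot: [-103.0, 90.0, -123.2]
wrist_force: [0.3, 1.0, 0.4]
opening: 0.06
[0.47177995 0.19699418 0.23088509] [[-0.     0.345  0.938]
 [-0.001  0.938 -0.345]
 [-1.    -0.001 -0.   ]] [ 2.26756417e+01 -3.24449722e-01  4.55429598e+00  9.49074304e+01
 -2.22647595e-02  4.28869868e+01]
[371.17731739 207.59896043] [337.93312485 158.6664657 ]
[400.37001027 205.0976255 ] [343.59437913 140.62414245]
[321.96922655 216.71396404]
```

View pics/w1.png

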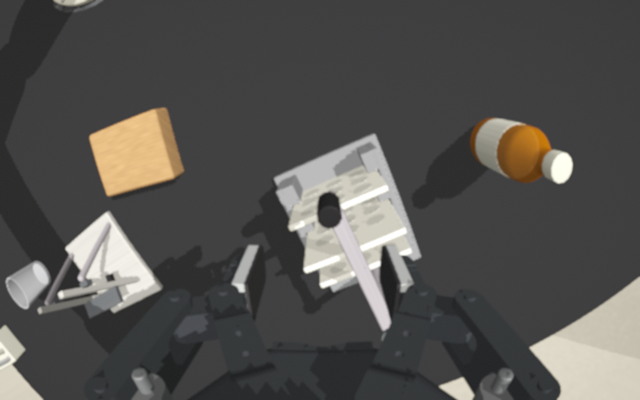

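Run:
```python
from h import *
c=camera("wrist")
for n,u,v,z in(("knob",330,202,.177),("hub",388,322,.147),("nR",290,226,.108),("nL",388,187,.108),("mR",304,270,.13),("mL",406,233,.13),("fR",322,283,.108),("fL",412,250,.108),
  ("baseNL",375,135,.005),("baseNR",276,180,.005)):
    print(n,onz(c,u,v,z,True).round(4))
```

```text
knob [0.461  0.2079 0.177 ]
hub [0.6084 0.2163 0.147 ]
nR [0.4945 0.1577 0.108 ]
nL [0.4896 0.2556 0.108 ]
mR [0.5318 0.1584 0.13  ]
mL [0.5286 0.257  0.13  ]
fR [0.5656 0.1636 0.108 ]
fL [0.5617 0.2611 0.108 ]
baseNL [0.459  0.2708 0.005 ]
baseNR [0.4702 0.1378 0.005 ]
```

```bash
python3 -m jog '20 4 -6 0;45 4 -6 0;65 4 -6 0;80 4 -6 0;83 4 -6 0;83 4 -6 0;83 4 -6 0;83 4 -6 0' 0.7 20; python3 -m jog '0 0 0 0;0 0 0 0;0 0 0 0;0 0 0 0;0 0 0 0;0 0 0 0;0 0 0 0;0 0 0 0' 0 20
```

```text
time: 2.45
ee_pos: [0.4666, 0.2046, 0.1488]
tcp_rot: [46.0, 90.0, 25.9]
wrist_force: [-0.5, 0.2, -0.8]
opening: 0.0599
time: 3.45
ee_pos: [0.4663, 0.2044, 0.1484]
tcp_rot: [-66.9, 90.0, -86.9]
wrist_force: [-2.8, -5.4, 3.1]
opening: 0.017
```

Run:
```python
from h import *
a=np.radians(3.5)
def d(t): 
    t=np.radians(t);w=-160*np.array([np.cos(a+t)-np.cos(a),np.sin(a+t)-np.sin(a)]);return w@[.345,.938],w@[.938,-.345]
for b,r in((0,np.arange(5,41,5)),(40,np.arange(45,81,5))):
    print(";".join("0 %.0f %.0f 0"%tuple(np.subtract(d(t),d(b))) for t in r))
```

```text
0 -13 6 0;0 -24 13 0;0 -36 22 0;0 -46 31 0;0 -56 41 0;0 -65 52 0;0 -72 63 0;0 -79 76 0
0 -6 13 0;0 -10 26 0;0 -13 40 0;0 -16 53 0;0 -17 67 0;0 -16 81 0;0 -15 95 0;0 -12 109 0
```

```bash
python3 -m jog '0 -13 6 0;0 -24 13 0;0 -36 22 0;0 -46 31 0;0 -56 41 0;0 -65 52 0;0 -72 63 0;0 -79 76 0';  python3 -m jog '0 -6 13 0;0 -10 26 0;0 -13 40 0;0 -16 53 0;0 -17 67 0;0 -16 81 0;0 -15 95 0;0 -12 109 0'
```

```text
time: 4.45
ee_pos: [0.5112, 0.1036, 0.1483]
tcp_rot: [161.9, 90.0, 141.9]
wrist_force: [0.3, 2.2, 3.7]
opening: 0.0172
time: 5.45
ee_pos: [0.6099, 0.0573, 0.1482]
tcp_rot: [107.5, 89.8, 87.5]
wrist_force: [-0.9, 16.4, 3.7]
opening: 0.0165
```

```bash
python3 -m jog '0 0 0 0;0 0 0 0;0 0 0 0;-10 0 0 0;-30 0 0 0;-55 0 0 0;-70 0 0 0;-82 0 0 0' 0.5
python3 - <<'E'
from h import *
c=camera("wrist");cv2.imwrite("pics/w2.png",c["color"][:,:,::-1])
# circle through 3 knob points with r=.16
from scipy.optimize import least_squares
P=np.array([[.4663,.2044],[.5112,.1036],[.6099,.0573]])
r=least_squares(lambda x:np.hypot(*(P-x).T)-.16,[.63,.21]);print(r.x,r.fun)
T=camera("top");cv2.imwrite("pics/t2.png",T["color"][:,:,::-1])
p,R,s=tool();print(p,s["q"],s["wrist_force"])
E
```

```text
time: 6.45
ee_pos: [0.609, 0.0556, 0.2313]
tcp_rot: [20.4, 90.0, 0.4]
wrist_force: [0.8, 0.8, -0.2]
opening: 0.043
[0.62554568 0.21621142] [-0.00031689  0.00048759 -0.00032023]
[0.60930473 0.05568309 0.23157027] [ 5.22264932e+00  1.36858329e+01  1.99729719e+01  9.61906873e+01
 -2.17116931e-03  2.52654304e+01] [ 0.36307959 -0.08474785  1.12645268]
```

View pics/w2.png

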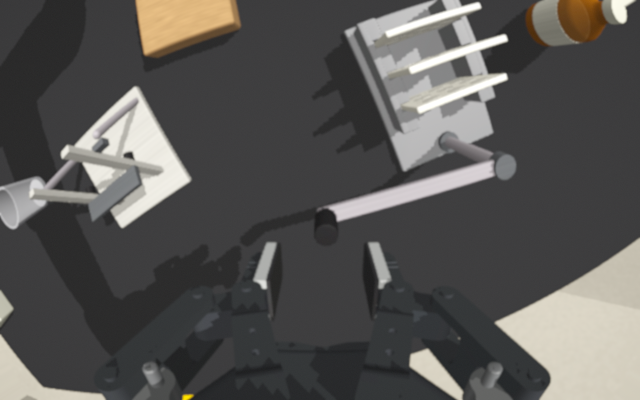

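Run:
```python
from h import *
c=camera("wrist")
Q={}
for n,u,v,z in(("knob",325,214,.177),("hub",505,167,.147),("nR",377,42,.108),("nL",480,7,.108),("mR",388,73,.13),("mL",506,40,.13),("fR",419,108,.108),("fL",507,77,.108),
  ("railL",66,152,.15),("railR",36,188,.15),("ledgeA",137,183,.05),("ledgeB",92,219,.05),
  ("ledge inner", 133,165,.05)):
    Q[n]=onz(c,u,v,z,True); print(n,Q[n].round(4))
for k in "nmf":
    a=Q[k+"L"]-Q[k+"R"]; print(k,"mid",(Q[k+"L"]+Q[k+"R"])/2,"w",np.hypot(a[0],a[1]),"yaw",np.degrees(np.arctan2(-a[0],a[1])))
T=camera("top")
print("top hub/knob")
```

```text
knob [0.6066 0.0595 0.177 ]
hub [0.6324 0.2135 0.147 ]
nR [0.5029 0.1447 0.108 ]
nL [0.4937 0.2532 0.108 ]
mR [0.5314 0.1396 0.13  ]
mL [0.5297 0.2552 0.13  ]
fR [0.5686 0.1616 0.108 ]
fL [0.5643 0.2595 0.108 ]
railL [ 0.4774 -0.1544  0.15  ]
railR [ 0.488  -0.2276  0.15  ]
ledgeA [ 0.5398 -0.1618  0.05  ]
ledgeB [ 0.5551 -0.2692  0.05  ]
ledge inner [ 0.5175 -0.1558  0.05  ]
n mid [0.49829082 0.19896534 0.108     ] w 0.10892999132534141 yaw 4.884820542996433
m mid [0.53053154 0.19739744 0.13      ] w 0.11552387916723678 yaw 0.8323749988082743
f mid [0.56649262 0.2105582  0.108     ] w 0.09806936081964313 yaw 2.5181707668433173
top hub/knob
```

```bash
python3 -m jog '0 16 -18 9.5;0 32 -36 19;0 48 -54 28.5;0 64 -72 38;0 81 -90 47.5;0 98 -108 57;0 114 -126 66.3;0 114 -126 66.3' 0.3
python3 - <<'E'
from h import *
c=camera("wrist");cv2.imwrite("pics/w3.png",c["color"][:,:,::-1])
p,R,s=tool();print(p,R.round(3),s["q"],s["opening"])
E
```

```text
time: 7.65
ee_pos: [0.5288, 0.2069, 0.2294]
tcp_rot: [-76.9, 89.9, -163.2]
wrist_force: [0.0, -0.0, -0.0]
opening: 0.0256
[0.52929825 0.20620524 0.22953173] [[-0.001  0.998  0.067]
 [-0.001  0.067 -0.998]
 [-1.    -0.001  0.001]] [ 2.12904934e+01  7.52459878e+00  1.26551287e+01  9.51918192e+01
 -1.09318797e-02  1.07424868e+02] 0.025396313918819552
```

View pics/w3.png

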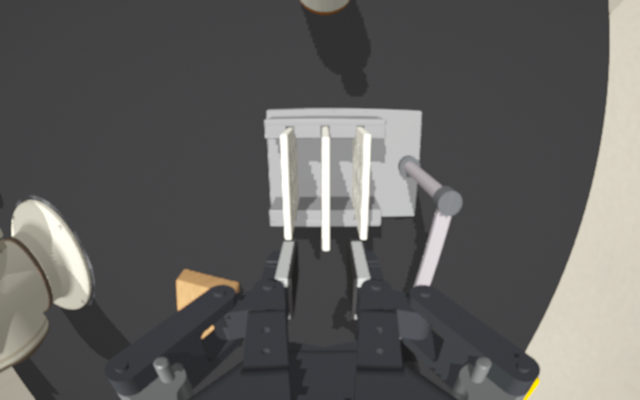

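Run:
```python
from h import *
c=camera("wrist");g=c["color"]
hsv=cv2.cvtColor(g,cv2.COLOR_RGB2HSV)
for v in(140,240,):
    row=g[v,280:375].astype(int).sum(1); print(v,row.tolist()[36:56])
for n,u,v,z in(("a",325.5,249,.13),("b",325,128,.13),("near n",289,238,.108),("near f",289,130,.108),("far n",364,238,.108),("far f",361,130,.108),("hub",450,201,.147)):
    print(n,onz(c,u,v,z,True).round(4))
```

```text
140 [440, 442, 440, 448, 531, 670, 762, 765, 765, 765, 765, 765, 732, 585, 458, 439, 440, 441, 441, 440]
240 [150, 152, 160, 182, 274, 522, 717, 765, 765, 765, 765, 765, 709, 521, 277, 203, 203, 202, 201, 187]
a [0.534  0.1582 0.13  ]
b [0.5263 0.2633 0.13  ]
near n [0.4996 0.1557 0.108 ]
near f [0.4961 0.2574 0.108 ]
far n [0.5709 0.1604 0.108 ]
far f [0.5575 0.2615 0.108 ]
hub [0.6319 0.2157 0.147 ]
```

```bash
python3 -m jog '25 1 -3 0;55 1 -3 0;85 1 -3 0;105 1 -3 0;116 1 -3 0;122 1 -3 0;126 1 -3 0;126 1 -3 0' 0.28;python3 -m jog '0 0 0 0;0 0 0 0;0 0 0 0;0 0 0 0;0 0 0 0;0 0 0 0;0 0 0 0;0 0 0 0' 0 35
```

```text
time: 8.75
ee_pos: [0.5306, 0.209, 0.1046]
tcp_rot: [108.2, 90.0, 21.9]
wrist_force: [-0.4, 0.3, 0.4]
opening: 0.024
time: 9.75
ee_pos: [0.5308, 0.2092, 0.1049]
tcp_rot: [109.8, 89.9, 23.4]
wrist_force: [0.7, 0.8, 4.9]
opening: 0.0051
```

```bash
python3 -m jog '-3 0 0 0;-7 0 0 0;-11 0 0 0;-16 0 0 0;-21 0 0 0;-26 0 0 0;-31 0 0 0;-36 0 0 0'
```

```text
time: 10.75
ee_pos: [0.5304, 0.209, 0.1407]
tcp_rot: [79.0, 90.0, -7.3]
wrist_force: [-0.3, 0.1, -2.5]
opening: 0.0054
```

```bash
python3 -m jog '-7 0 0 0;-15 0 0 0;-24 0 0 0;-34 0 0 0;-44 0 0 0;-54 0 0 0;-63 0 0 0;-70 0 0 0'
python3 - <<'E'
from h import *
t=cv2.imread("pics/top0.png");s=cv2.imread("pics/side0.png");w=cv2.imread("pics/w2.png")
cr=lambda im,x,y,w,h,W,H: cv2.resize(im[y:y+h,x:x+w],(W,H),interpolation=cv2.INTER_CUBIC)
a=cr(t,350,178,60,56,300*60//50,336); b=cr(s,308,136,55,42,440,336)
k=cr(w,20,80,180,60*2+30-14,800,264*1)
w4=w[82:232,22:202]; k=cv2.resize(w4,(317,264),interpolation=cv2.INTER_CUBIC)
k=np.hstack([k,np.zeros((264,483,3),np.uint8)]); cv2.imwrite("pics/m1.png",np.vstack([np.hstack([a,b]),k]))
E
```

```text
time: 11.75
ee_pos: [0.5305, 0.2091, 0.2109]
tcp_rot: [109.7, 90.0, 23.4]
wrist_force: [-0.1, -0.5, -1.3]
opening: 0.0054
```

View pics/m1.png

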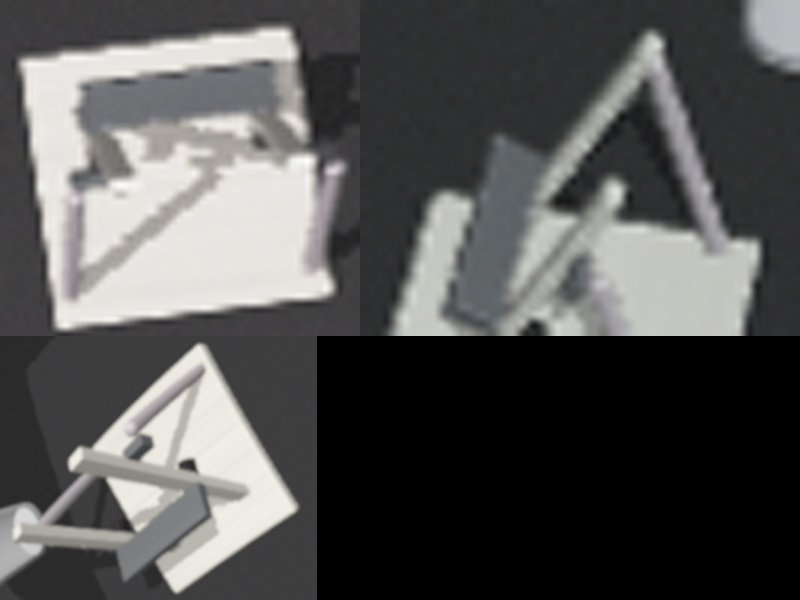

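Run:
```python
from h import *
T=camera("top");S=camera("side")
t=lambda x,y:(350+x/6,178+y/6); s=lambda x,y:(308+(x-360)/8,136+y/8)
D={}
for n,a,b in(("railL",t(120,186),s(614,185)),("railR",t(301,158),s(652,38)),("farL",t(82,86),s(447,312)),("nearL",t(90,128),s(492,328)),("farR",t(272,65),s(498,138)),("nearR",t(280,105),s(542,155))):
    D[n],e=two(ray(T,*a),ray(S,*b));print(n,D[n].round(4),round(e,4))
rt=(D["railL"]+D["railR"])/2; nm=(D["nearL"]+D["nearR"])/2; fm=(D["farL"]+D["farR"])/2
for a,b in(("railL","railR"),("nearL","nearR"),("farL","farR")):
    d=D[a]-D[b];print("yaw",np.degrees(np.arctan2(-d[0],d[1])),np.linalg.norm(d))
print(rt,nm,fm,"rail-ledge",rt-nm,np.linalg.norm(rt-nm),np.degrees(np.arctan2(np.hypot(*(nm-rt)[:2]),rt[2]-nm[2])))
```

```text
railL [ 0.4728 -0.1583  0.1541] 0.0023
railR [ 0.4884 -0.2485  0.1511] 0.0054
farL [ 0.5403 -0.1457  0.0653] 0.0043
nearL [ 0.5205 -0.1507  0.0574] 0.002
farR [ 0.5533 -0.245   0.0719] 0.0036
nearR [ 0.5342 -0.2505  0.063 ] 0.0029
yaw 9.794787511236398 0.0915680994333801
yaw 7.7898545497807135 0.10087365002147114
yaw 7.4818951924887696 0.10040399622109072
[ 0.48059782 -0.2033823   0.15263242] [ 0.52733341 -0.20055779  0.06023611] [ 0.54681884 -0.19534315  0.06862634] rail-ledge [-0.04673559 -0.00282451  0.09239631] 0.10358219788176612 26.873134379805087
```

```bash
python3 -m jog '0 0 8 0;0 -1 25 0;0 -3 50 0;0 -5 78 -1;0 -6 108 -1;0 -8 138 -2;0 -9 168 -2;0 -11 198 -2' ; python3 -m jog '0 -2 30 0;0 -3 60 0;0 -5 90 -1;0 -6 120 -1;0 -8 150 -2;0 -9 178 -2;0 -10 198 -2;0 -10.5 208 -2'
python3 - <<'E'
from h import *
c=camera("wrist");cv2.imwrite("pics/w4.png",c["color"][:,:,::-1])
p,R,s=tool();print(p,R.round(3),s["opening"],s["wrist_force"])
for y in(-50,50):
  print(proj(c,p+R@[-.025,0,y/1000],True))
E
```

```text
time: 12.85
ee_pos: [0.5316, 0.0087, 0.2101]
tcp_rot: [-60.6, 90.0, -145.0]
wrist_force: [-0.4, -0.6, -2.7]
opening: 0.0052
time: 13.85
ee_pos: [0.5417, -0.1986, 0.2101]
tcp_rot: [-116.8, 90.0, 160.8]
wrist_force: [0.2, 0.1, -2.3]
opening: 0.0053
[ 0.54188352 -0.19900845  0.21002721] [[-0.     0.991  0.132]
 [-0.     0.132 -0.991]
 [-1.    -0.     0.   ]] 0.005348455501565711 [-0.95634344 -1.14579047 -1.69107227]
[325.52337627 181.2376186 ]
[324.73617876 358.445355  ]
```

View pics/w4.png

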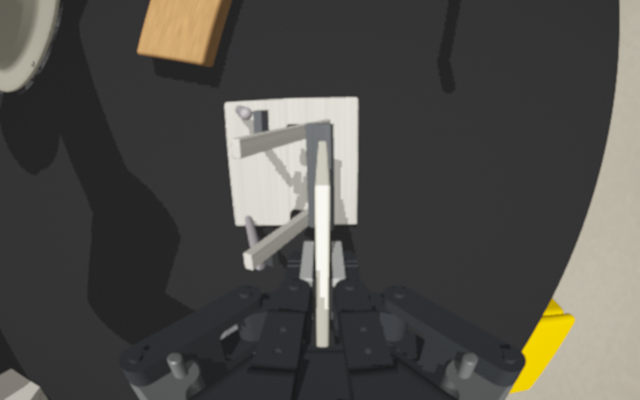

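Run:
```python
from h import *
c=camera("wrist")
p,R,s=tool()
g=cv2.cvtColor(c["color"],cv2.COLOR_RGB2GRAY).astype(int)
print(g[176:192,322].tolist(), g[336:356,322].tolist())
print("ledge col 329:",g[114:130,329].tolist(),g[215:240,312].tolist())
f=lambda u,v,z:(R.T@(onz(c,u,v,z,True)-p)*1000).round(1)
for n,u,v,z in(("tileL",322,183,.235),("tileR",322,347,.235),("tile botL",322,142,.115),("ledgeL in",306,122,.061),("ledgeL out",332,122,.068),("ledgeR in",308,226,.061),("ledgeR out",330,226,.068),
 ("railL a",236,140,.153),("railL b",238,157,.147),("railR a",245,255,.153),("railR b",247,268,.147),
 ("plate",225,103,.01),("plate",358,97,.01),("plate",235,224,.01),("plate",358,224,.01)): print(n,f(u,v,z))
```

```text
[202, 202, 202, 202, 202, 201, 202, 203, 210, 227, 243, 248, 248, 248, 248, 248] [196, 197, 196, 197, 196, 196, 197, 196, 196, 191, 171, 121, 67, 47, 41, 38, 41, 44, 45, 47]
ledge col 329: [221, 221, 221, 220, 213, 194, 169, 151, 135, 120, 116, 117, 117, 117, 118, 117] [111, 111, 111, 110, 110, 110, 110, 110, 111, 109, 105, 89, 64, 45, 36, 36, 35, 36, 36, 37, 37, 37, 38, 39, 46]
tileL [-24.9  -1.5 -47.9]
tileR [-24.9  -1.6  41.8]
tile botL [ 95.1  -1.5 -45.9]
ledgeL in [149.1 -16.4 -56.8]
ledgeL out [142.1   7.7 -57.3]
ledgeR in [149.1 -16.   48.9]
ledgeR out [142.1   6.4  45.8]
railL a [ 57.1 -58.5 -54. ]
railL b [ 63.1 -59.5 -41.3]
railR a [ 57.1 -59.5  32. ]
railR b [ 63.1 -61.   47.3]
plate [ 200.2 -110.4  -76.9]
plate [200.1  37.9 -80.4]
plate [ 200.1 -109.5   70.1]
plate [200.1  42.   69.4]
```

```bash
python3 -m jog '4 -1 -1 0;10 -2 -2 0;17 -3 -3 0;24 -4 -4 0;30 -5 -5 0;35 -5 -5 0;38 -5 -5 0;38 -5 -5 0'
python3 - <<'E'
from h import *
c=camera("wrist");cv2.imwrite("pics/w5.png",c["color"][:,:,::-1])
S=camera("side")
k=cv2.resize(S["color"][115:205,280:400,::-1],(640,480),interpolation=cv2.INTER_CUBIC)
w=cv2.resize(c["color"][80:380,220:420,::-1],(400,600),interpolation=cv2.INTER_CUBIC)
k=cv2.resize(k,(400,300));cv2.imwrite("pics/m5.png",np.hstack([w,np.vstack([k,k*0])]))
p,R,s=tool();print(p,s["wrist_force"])
E
```

```text
time: 14.95
ee_pos: [0.5365, -0.193, 0.1721]
tcp_rot: [-113.8, 90.0, 163.8]
wrist_force: [0.6, 0.5, -1.0]
opening: 0.0055
[ 0.53664434 -0.19309829  0.17246579] [ 0.44785486 -0.07007428 -2.00902714]
```

View pics/m5.png

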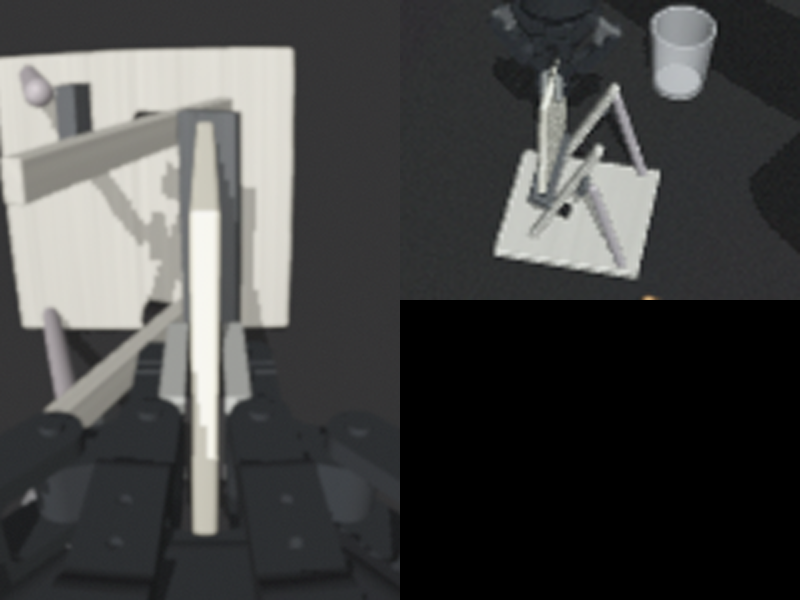

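Run:
```python
from h import *
c=camera("wrist")
p,R,s=tool()
g=cv2.cvtColor(c["color"],cv2.COLOR_RGB2GRAY).astype(int)
print(g[128:150,312].tolist(),g[128:150,322].tolist(),g[128:150,335].tolist())
f=lambda u,v,z:(R.T@(onz(c,u,v,z,True)-p)*1000).round(1)
for n,u,v,z in(("ledge in",310,136,.061),("ledge out",340,136,.070),("tileL",322,141,.077),("tileL top",322,185,.197),("tile topR",322,347,.197),("ledge in",310,136,.061),("ledge in",311,230,.061)): print(n,f(u,v,z))
```

```text
[219, 219, 219, 216, 204, 175, 136, 117, 119, 120, 120, 120, 120, 119, 120, 120, 119, 119, 120, 119, 119, 118] [219, 211, 195, 177, 161, 141, 116, 106, 110, 116, 117, 121, 142, 174, 193, 199, 200, 200, 200, 200, 200, 200] [213, 196, 179, 173, 172, 170, 159, 132, 115, 119, 121, 120, 121, 120, 120, 121, 120, 120, 120, 120, 120, 119]
ledge in [111.5 -11.1 -49.4]
ledge out [102.5  13.  -50.6]
tileL [ 95.5  -1.3 -47.6]
tileL top [-24.5  -1.3 -47.9]
tile topR [-24.5  -1.4  41.3]
ledge in [111.5 -11.1 -49.4]
ledge in [111.5 -11.3  35. ]
```

```bash
python3 -m jog '1 0 -1 0;2 0 -1.5 0;3 0 -1.5 0;4 0 -1.5 0;5 0 -1.5 0;6 0 -1.5 0;6.5 0 -1.5 0;7 0 -1.5 0'; python3 -m jog '0.5 0 0 0;1 0 0 0;1.5 0 0 0;2 0 0 0;2.3 0 0 0;2.6 0 0 0;3 0 0 0;3 0 0 0'
```

```text
time: 16.1
ee_pos: [0.5367, -0.1917, 0.1665]
tcp_rot: [59.2, 89.9, -23.1]
wrist_force: [-1.7, -1.2, 9.2]
opening: 0.0052
time: 17.1
ee_pos: [0.5371, -0.1919, 0.1664]
tcp_rot: [62.1, 89.7, -20.3]
wrist_force: [-5.1, 0.5, 24.2]
opening: 0.0056
```

```bash
python3 -m jog '-1 0 0 0;-2 0 0 0;-3 0 0 0;-3.5 0 0 0;-3.5 0 0 0;-3.5 0 0 0;-3.5 0 0 0;-3.5 0 0 0'
```

```text
time: 18.1
ee_pos: [0.5366, -0.1917, 0.1666]
tcp_rot: [58.5, 89.9, -23.9]
wrist_force: [-1.4, -0.5, 7.3]
opening: 0.0058
```

```bash
python3 -m jog '0 0 0 0;0 0 0 0;0 0 0 0;0 0 0 0;0 -1 0 0;0 -2 0 0;0 -3 0 0;0 -4 0 0' 0.13 20
python3 - <<'E'
from h import *
c=camera("wrist")
S=camera("side")
k=cv2.resize(S["color"][115:205,280:400,::-1],(400,300),interpolation=cv2.INTER_CUBIC)
w=cv2.resize(c["color"][80:380,220:420,::-1],(400,600),interpolation=cv2.INTER_CUBIC)
cv2.imwrite("pics/m6.png",np.hstack([w,np.vstack([k,k*0])]))
E
```

```text
time: 19.1
ee_pos: [0.5323, -0.1921, 0.1658]
tcp_rot: [71.5, 90.0, -10.8]
wrist_force: [-0.4, -0.8, -0.2]
opening: 0.0109
```

View pics/m6.png

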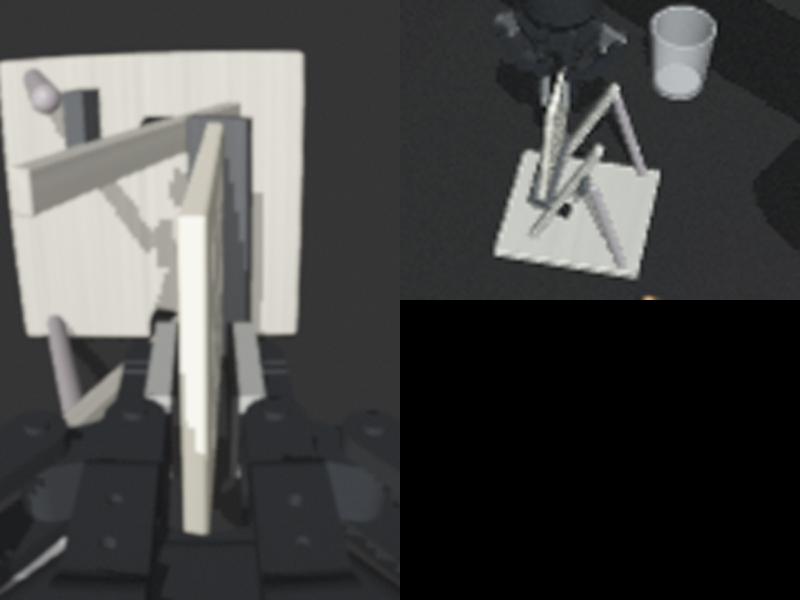

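```bash
python3 -m jog '0 -3 0 0;0 -6 0 0;0 -10 0 0;1 -14 0 0;2 -18 0 0;3 -22 0 0;4 -26 0 0;4 -28 0 0' 0.2; python3 -m jog '1 -3 0 0;2 -6 0 0;3 -9 0 0;4 -12 0 0;4 -14 0 0;4 -16 0 0;4 -18 0 0;4 -18 0 0' 0.22;  python3 - <<'E'
from h import *
c=camera("wrist")
S=camera("side")
k=cv2.resize(S["color"][115:205,280:400,::-1],(400,300),interpolation=cv2.INTER_CUBIC)
w=cv2.resize(c["color"][80:380,220:420,::-1],(400,600),interpolation=cv2.INTER_CUBIC)
cv2.imwrite("pics/m7.png",np.hstack([w,np.vstack([k,k*0])]))
E
```

```text
time: 20.2
ee_pos: [0.5043, -0.1958, 0.1617]
tcp_rot: [-88.7, 90.0, -171.1]
wrist_force: [-0.4, -0.9, 0.6]
opening: 0.0172
time: 21.2
ee_pos: [0.4867, -0.1982, 0.1579]
tcp_rot: [42.4, 90.0, -39.9]
wrist_force: [-0.6, -0.5, -0.9]
opening: 0.0188
```

View pics/m7.png

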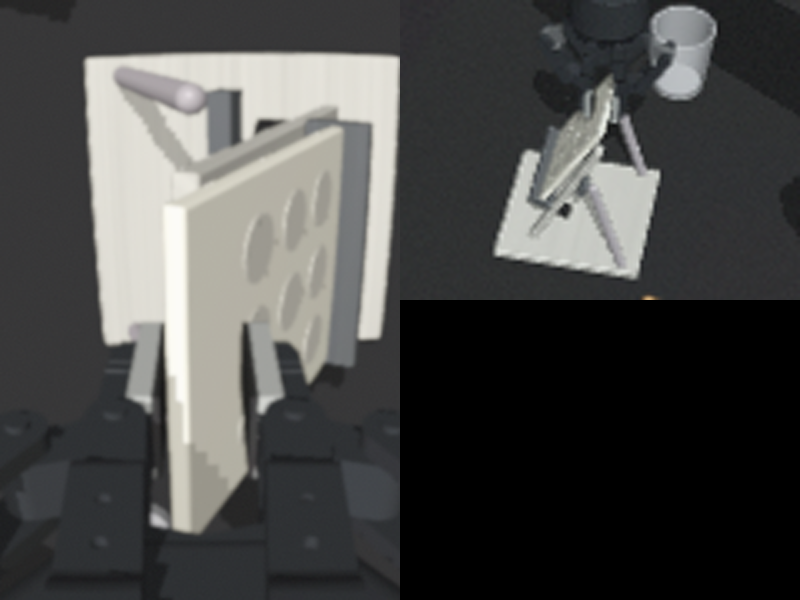

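```bash
python3 -m jog '0 -1 0 0;0 -2 0 0;0 -3 0 0;0 -3.5 0 0;0 -4 0 0;0 -4.5 0 0;0 -5 0 0;0 -5 0 0'; python3 -m jog '0 -0.5 0 0;0 -1 0 0;0 -1.5 0 0;0 -2 0 0;0 -2.5 0 0;0 -3 0 0;0 -3 0 0;0 -3 0 0'
```

```text
time: 22.3
ee_pos: [0.4818, -0.1989, 0.1578]
tcp_rot: [45.8, 90.0, -36.6]
wrist_force: [-0.3, 0.1, -0.1]
opening: 0.0187
time: 23.3
ee_pos: [0.479, -0.1993, 0.1579]
tcp_rot: [80.2, 90.0, -2.2]
wrist_force: [1.6, 0.8, 0.4]
opening: 0.0185
```

```bash
python3 -m jog '0 -0.5 0 0;0 -1 0 0;0 -1 0 0;0 -1 0 0;0 -1 0 0;0 -1 0 0;0 -1 0 0;0 -1 0 0'; python3 -m jog '0 0 0 0;0 1 0 0;0 2 0 0;-5 2 0 0;-15 2 0 0;-30 2 0 0;-45 2 0 0;-60 2 0 0' 0.26
python3 - <<'E'
from h import *
c=camera("wrist");p,R,s=tool();print(p,R.round(3))
np.save("w8.npy",c["color"]);cv2.imwrite("pics/w8.png",c["color"][:,:,::-1])
S=camera("side");T=camera("top");cv2.imwrite("pics/s8.png",S["color"][:,:,::-1]);cv2.imwrite("pics/t8.png",T["color"][:,:,::-1])
# expected tile face corners if seated: rest frame
y=np.radians(8);a=np.radians(25)
X=np.array([np.cos(a)*np.cos(y),np.cos(a)*np.sin(y),np.sin(a)]);Z=np.array([-np.sin(a)*np.cos(y),-np.sin(a)*np.sin(y),np.cos(a)]);Y=np.array([-np.sin(y),np.cos(y),0])
for nm,z0 in(("low",.060),("hi",.066)):
  o=np.array([.527,-.1985,z0])
  for yy in(50,-50):
    for zz in(0,120): q=o+X*.006+Y*yy/1000+Z*zz/1000; print(nm,yy,zz,q.round(3),proj(c,q,True).round(1),proj(S,q).round(1),proj(T,q).round(1))
E
```

```text
time: 24.3
ee_pos: [0.478, -0.1994, 0.1579]
tcp_rot: [71.8, 90.0, -10.6]
wrist_force: [5.2, 1.3, 1.6]
opening: 0.0185
time: 25.3
ee_pos: [0.48, -0.1992, 0.2193]
tcp_rot: [59.6, 90.0, -22.7]
wrist_force: [0.3, -0.3, -0.1]
opening: 0.0224
[ 0.48039695 -0.19935811  0.22117562] [[ 0.003  0.991  0.133]
 [-0.001  0.133 -0.991]
 [-1.     0.003  0.002]]
low 50 0 [ 0.525 -0.148  0.063] [376.2 135.3] [322.6 176. ] [364.4 197.8]
low 50 120 [ 0.475 -0.155  0.171] [325.8 157.6] [338.6 155.7] [369.6 207.6]
low -50 0 [ 0.539 -0.247  0.063] [372.1 229.1] [328.7 155.6] [395.7 194.4]
low -50 120 [ 0.489 -0.254  0.171] [326.1 290.5] [344.4 134.9] [403.3 203.8]
hi 50 0 [ 0.525 -0.148  0.069] [377.3 136.2] [322.7 174.8] [364.6 197.4]
hi 50 120 [ 0.475 -0.155  0.177] [325.9 159.6] [338.7 154.4] [369.7 207.2]
hi -50 0 [ 0.539 -0.247  0.069] [373.  231.5] [328.7 154.4] [395.9 194. ]
hi -50 120 [ 0.489 -0.254  0.177] [326.2 295.2] [344.5 133.6] [403.6 203.5]
```

```bash
python3 -m jog '0 20 0 0;0 45 0 0;0 75 0 0;0 100 0 0;0 115 0 0;0 120 0 0;25 120 0 0;50 120 0 0' 0; python3 -m jog '25 0 0 0;50 0 0 0;65 0 0 0;74 -6 0 0;76 -15 0 0;76 -24 0 0;76 -32 0 0;76 -40 0 0'; python3 -m jog '0 -2 0 0;0 -4 0 0;0 -6 0 0;0 -8 0 0;0 -10 0 0;0 -12 0 0;0 -13 0 0;0 -14 0 0'
```

```text
time: 26.45
ee_pos: [0.5985, -0.1832, 0.1671]
tcp_rot: [-2.7, 90.0, -85.0]
wrist_force: [0.6, -0.1, -0.3]
opening: 0.0003
time: 27.45
ee_pos: [0.5588, -0.1887, 0.0924]
tcp_rot: [62.2, 89.9, -20.2]
wrist_force: [0.2, 0.3, -0.4]
opening: -0.0
time: 28.45
ee_pos: [0.5452, -0.1903, 0.0918]
tcp_rot: [38.4, 90.0, -43.9]
wrist_force: [-0.4, -0.3, -0.7]
opening: -0.0
```

```bash
python3 -m jog '0 -1 0 0;0 -2 0 0;0 -3 0 0;0 -4 0 0;0 -5 0 0;0 -6 0 0;0 -7 0 0;0 -8 0 0'; python3 -m jog '0 -1 0 0;0 -2 0 0;0 -3 0 0;0 -3.5 0 0;0 -4 0 0;0 -4.5 0 0;0 -5 0 0;0 -5 0 0'
```

```text
time: 29.45
ee_pos: [0.5374, -0.1914, 0.0918]
tcp_rot: [77.2, 90.0, -5.2]
wrist_force: [1.1, -0.1, 0.1]
opening: -0.0002
time: 30.45
ee_pos: [0.5355, -0.1921, 0.0937]
tcp_rot: [77.6, 89.6, -4.7]
wrist_force: [15.9, 2.4, 4.3]
opening: 0.0003
```

```bash
python3 -m jog '0 3 0 0;0 8 0 0;0 15 0 0;0 25 0 0;-10 40 0 0;-40 55 0 0;-80 60 0 0;-120 60 0 0'
python3 - <<'E'
from h import *
c=camera("wrist");p,R,s=tool();print(p,s["wrist_force"],s["q"])
cv2.imwrite("pics/w9.png",c["color"][:,:,::-1])
S=camera("side");cv2.imwrite("pics/s9.png",S["color"][:,:,::-1]);T=camera("top")
import pickle;pickle.dump((c,S,T),open("c9.pkl","wb"))
y=np.radians(8);a=np.radians(25)
X=np.array([np.cos(a)*np.cos(y),np.cos(a)*np.sin(y),np.sin(a)]);Z=np.array([-np.sin(a)*np.cos(y),-np.sin(a)*np.sin(y),np.cos(a)]);Y=np.array([-np.sin(y),np.cos(y),0])
o=np.array([.527,-.1985,.064])
pts=[[o+X*.006+Y*yy+Z*zz for yy,zz in((.05,0),(.05,.12),(-.05,.12),(-.05,0))]][0]
for n,C,fi in(("wrist",c,True),("side",S,False),("top",T,False)):
  print(n,[proj(C,q,fi).round(1).tolist() for q in pts])
# white tile mask in wrist
hs=cv2.cvtColor(c["color"],cv2.COLOR_RGB2HSV)
m=((hs[:,:,2]>140)&(hs[:,:,1]<60)).astype(np.uint8)
pp=np.array([proj(c,q,True) for q in pts]); x0,y0=pp.min(0).astype(int)-25;x1,y1=pp.max(0).astype(int)+25
x0,y0=max(x0,0),max(y0,0)
g=cv2.cvtColor(c["color"],cv2.COLOR_RGB2GRAY)[y0:y1,x0:x1]
st=max(1,int(np.ceil(g.shape[1]/45)));print(x0,y0,st)
for r in g[::2*st,::st]: print("".join(" .:-=+*#%@"[min(9,v//26)] for v in r))
E
```

```text
time: 31.45
ee_pos: [0.5924, -0.1838, 0.2123]
tcp_rot: [-113.9, 89.9, 163.7]
wrist_force: [0.7, -0.1, 0.5]
opening: 0.0001
[ 0.59328293 -0.18414689  0.21835699] [-2.26387813  0.25304901  3.24104149] [-1.72435142e+01  1.44622703e+01  1.94268405e+01  9.46231869e+01
 -2.44958542e-04  6.50825794e+01]
wrist [[258.3, 137.6], [153.2, 165.3], [179.3, 292.4], [264.8, 233.9]]
side [[322.7, 175.2], [338.7, 154.8], [344.4, 134.0], [328.7, 154.8]]
top [[364.5, 197.6], [369.7, 207.3], [403.5, 203.6], [395.9, 194.1]]
128 112 4
::::::::::::::=%@@@@@@@@@@@@@@@@@@@@@@@@@
::::::::::::::+#=-=%@@@@@@@@@@@@@@@@@@@@@
:::::::::::::=%*++=-*@@@@@@@@@@@@@@@%##@@
:::::::::::::::@@+=-=#@@@@%#**#%%%#++-*%@
:::::::::::::::@@*####%%%%%%%%%%%%#++-#@@
::::::::::%%%%%%%%%%%%%%%%%%%%##%%%++-%@@
::::*%%%%%%%%%%%%%%%%%%###%%%####%%++-@@@
::::*@%%%%%%%%%%####%%######%####%%++-###
::::-@%%%%%%%%%######%#####%%%%%%%%++-*##
:::::@%%%%%%%%%#####%%%%%%%%%%###%%*+=*##
..:::#@%%%%%%%%%%#%%%%%%###%%####%%*+=+##
....:-@%%%%%%%%%%%##%%%#####%####%%%+==*#
......@@%%%%%%%%%#####%####%%%%%%%%#++-+#
......=@%%%%%%%%######%%%%%%%%%###%%++-##
.......@%%%%%%%%%###%%%%%###%%####%%++-##
.......#@%%%%%%%%%%%#%%%#####%%##%%%*+-..
.......:@%%%%%%%%%#####%%###%%%%#+.......
........#@%%%%%%%%#####%%%%%%*-::........
........:@%%%%%%%%%##%%%%#=:.::::........
.........#@%%%%%%%%%%%*::::::..::......::
.........:@%%%%%%%#=+::::::::::.:.....:::
.........:*@%%#+:::::::::::::::::....::::
.........::--::::::::::::::::::::::.:::::
........::::::::::::::::::::::--:::..::::
...........:::::::::++:::::::::::::.:::::
...............::::::::::::::::::::::::::
```

Run:
```python
from h import *
import pickle
c=camera("wrist");p,R,s=tool();print(p,s["wrist_force"])
S=camera("side");T=camera("top");pickle.dump((c,S,T),open("c9.pkl","wb"))
y=np.radians(8);a=np.radians(25)
X=np.array([np.cos(a)*np.cos(y),np.cos(a)*np.sin(y),np.sin(a)]);Z=np.array([-np.sin(a)*np.cos(y),-np.sin(a)*np.sin(y),np.cos(a)]);Y=np.array([-np.sin(y),np.cos(y),0])
o=np.array([.527,-.1985,.064])
for yy,zz in((.05,0),(.05,.12),(-.05,.12),(-.05,0)): print(proj(c,o+X*.006+Y*yy+Z*zz,True).round(1))
g=cv2.cvtColor(c["color"],cv2.COLOR_RGB2GRAY)
def asc(x0,x1,y0,y1):
    print(x0,y0)
    for r in g[y0:y1,x0:x1]: print("".join(" .:-=+*#%@"[min(9,v//26)] for v in r))
asc(250,300,118,144);asc(250,300,218,246);asc(135,175,148,172);asc(155,200,268,292)
```

```text
[ 0.59253278 -0.18410966  0.21192665] [-0.55005029  0.996116    0.22047857]
[257.2 136.6]
[152.7 164.1]
[178.8 290.8]
[263.8 232.6]
250 118
@@@@@@@@@@@@@@@@@@@@@@@@@@@@@@@@@@@@@@@@@@@@@@@@@@
@@@@@@@@@@@@@@@@@@@@@@@@@@@@@@@@@@@@@@@@@@@@@@@@@@
@@@@@@@@@@@@@@@@@@@@@@@@@@@@@@@@@@@@@@@@@@@@@@@@@@
@@@@@@@@@@@@@@@@@@@@@@@@@@@@@@@@@@@@@@@@@@@@@@@@@@
@@@@@@@@@@@@@@@@@@@@@@@@@@@@@@@@@@@@@@@@@@@@@@@@@@
@@@@@@@@@@@@@@@@@@@@@@@@@@@@@@@@@@@@@@@@@@@@@@@@@@
@@@@@@@@@@@@@@@@@@@@@@@@@@@@@@@@@@@@@@@@@@@@@@@@@@
@@@@@@@@@@@@@@@@@@@@@@@@@@@%%%%@@@@@@@@@@@@@@@@@@@
@@@@@@@@@@@@@@@@@@@@@@@%%%%%%%%%%@@@@@@@@@@@@@@@@@
@@@@@@@@@@@@@@@@@@%%%%%%########%@@@@@@@@@@@@@@@@@
@@@@@@@@@@@@@%%%%%%######*******%@@@@@@@@@@@@@@@@@
@@@@@@@%%%%%%######*************%@@@@@@@@@@@@@@@@@
@@%%%%######********++++++******#@@@@@@@@@@@@@@@@@
%%##*******+++++++++++==+++*****#@@@@@@@@@@@@@@@@@
#**++++++++++++=+++++==--=+*****#%@@@@@@@@@@@@@@@@
*++++****###**++++++++=---++****#%@@@@@@@@@@@@@@@@
***####%%%%%##*+++++++=---=+****#%@@@@@@@@@@@@@@@@
##%%%%%%%%%%%%*+++++++=---=+****#%@@@@@@@@@@@@@@@@
%%%%%%%%%%%%%#*+++++++=---=+****#%@@@@@@@@
[... 3205 characters left out ...]
#*+=-:::::
......:::::-*%@@@@%%%%%%%%%%%%####*+=-:::::::
......::::::+%@@@@%%%%%%%%%%%###*+=--::::::::
......::::::=#@@@@%%%%%%%%%###*+=--::::::::::
.....:::::::-*@@@@%%%%%%%###*+=--::::::::::::
.....:::::::-+%@@@@%%%%###**=--::::::::::::::
.....::::::::=#@@@@%%####*+=-::::::::::::::::
.....::::::::-*%@@@%%##*+=-::::::::::::::::::
.....:::::::::=*%@@%#*+=-::::::::::::::::::::
.....::::::::::=*#%#*=--:::::::::::::::::::::
.....:::::::::::-+++=-:::::::::::::::::::::::
....::::::::::::::--:::::::::::::::::::::::::
....:::::::::::::::::::::::::::::::::::::::::
....:::::::::::::::::::::::::::::::::::::::::
...::::::::::::::::::::::::::::::::::::::::::
....:::::::::::::::::::::::::::::::::::::::::
```

Run:
```python
from h import *
import pickle
c,S,T=pickle.load(open("c9.pkl","rb"))
f,Rc,t=par(c)
px=np.array([(263.5,133.5),(148.5,157.5),(174,284.5),(270,232.5)])
n=[]
for u,v in px:
    k=Rc@ray(c,u,v,True)[1]; n.append(k[:2]/k[2])
W=np.array([(0,.05,0),(0,.05,.12),(0,-.05,.12),(0,-.05,0)])
ok,rv,tv=cv2.solvePnP(W,np.array(n),np.eye(3),None)
e=cv2.projectPoints(W,rv,tv,np.eye(3),None)[0][:,0]-np.array(n);print("res px",(e*f).round(1).tolist())
Rt=Rc.T@cv2.Rodrigues(rv)[0];pt=Rc.T@(tv[:,0]-t)
print("front bottom mid",pt.round(4));print(Rt.round(3));z=Rt[:,2];print("lean",np.degrees(np.arccos(z[2])),"yaw",np.degrees(np.arctan2(-Rt[0,1],Rt[1,1])),"roll",np.degrees(np.arcsin(Rt[2,1])))
for q in W: print(proj(S,pt+Rt@q).round(1),proj(T,pt+Rt@q).round(1))
```

```text
res px [[-0.0, 0.4], [0.0, -0.1], [-0.1, 0.2], [0.1, -0.5]]
front bottom mid [ 0.539  -0.1941  0.0698]
[[ 0.842 -0.149 -0.518]
 [ 0.136  0.989 -0.063]
 [ 0.521 -0.018  0.853]]
lean 31.450561368718027 yaw 8.549091656192108 roll -1.018322139207002
[320.6 175. ] [363.5 195.5]
[340.  156.8] [368.5 209.5]
[345.5 135.5] [402.2 205.3]
[326.4 154.1] [394.9 191.6]
```

Run:
```python
from h import *
import pickle
c,S,T=pickle.load(open("c9.pkl","rb"))
g=cv2.cvtColor(S["color"],cv2.COLOR_RGB2GRAY)
print("cols 310..")
for v in range(126,186): print(v,"".join(" .:-=+*#%@"[min(9,x//26)] for x in g[v,310:362]))
```

```text
cols 310..
126 =............................................:=**+++
127 =............................................:=+****
128 =............................................:=+**#*
129 =.:..........................................:=+****
130 =............................................:=+****
131 =............................................:=+****
132 =............................................:=+****
133 +............................................:=+****
134 ...................................:::.......:=+***#
135 ...................................-+=.......:=+*###
136 ..................................:+%%.......:=*####
137 .................................:=*%#.......:=*####
138 ................................:=+*%*....:..:=*####
139 ..............................::=**#%-.......:=*####
140 ..............................:=***%%........:-+*###
141 .............................:=***#%#........:-=*###
142 ............................:=***+*%+.........:-=+*#
143 ...........................:=+****#%-..........:=+++
144 ..........................:=++****%%-............:-=
145 ..
[... 1630 characters left out ...]
##########+.....
174 ..-*####=-=+*+---+***#+++++=+*################=.....
175 ..+#####=--:-=-=+***##+*#++++**###############-.....
176 .:+######+=---=+***.:+####+++***##############:.....
177 .-*#######++==-+*+:..=####++=+*##############*......
178 .-*##########=+**-..:+#####+++**#############+......
179 .+##########++#**=-.=######++++**############=......
180 :+#########*+***###=*#######+=+**############::.....
181 -*#########+**##############+++***###########:......
182 +#########=+***##############+=+*###########+.......
183 +########++***###############+++**##########=.......
184 *########+#**#################++***#########:.......
185 %#######****##################+=+*##########:.......
```

```bash
python3 -m jog '45 0 0 0;85 0 0 0;110 0 0 0;122 0 0 0;124 -15 0 0;124 -30 0 0;124 -42 0 0;124 -50 0 0' ; python3 -m jog '0 -2 0 0;0 -4 0 0;0 -5 0 0;0 -6 0 0;0 -7 0 0;0 -8 0 0;0 -9 0 0;0 -10 0 0'
python3 - <<'E'
from h import *
import pickle
c=camera("wrist");p,R,s=tool();print(p,s["wrist_force"],s["torque"])
S=camera("side");T=camera("top");pickle.dump((c,S,T),open("c10.pkl","wb"))
g=cv2.cvtColor(S["color"],cv2.COLOR_RGB2GRAY)
for v in range(134,182): print(v,"".join(" .:-=+*#%@"[min(9,x//26)] for x in g[v,310:352]))
E
```

```text
time: 32.75
ee_pos: [0.5418, -0.191, 0.0884]
tcp_rot: [61.3, 89.9, -21.0]
wrist_force: [0.5, 0.5, -0.9]
opening: 0.0004
time: 33.75
ee_pos: [0.5385, -0.1919, 0.0906]
tcp_rot: [79.6, 89.2, -2.7]
wrist_force: [30.4, 3.8, 3.9]
opening: 0.0003
[ 0.53845462 -0.19193905  0.09077669] [25.53965044  2.63569919  6.87877452] [ 0.54068588 -3.51471112 -0.03125174]
134 .:................::................:::...
135 :::.............:.:............:.:.:-=::..
136 :--:..............::...........::::+#%-:.:
137 ---.........................:::.::=#%%..:.
138 ---:...........:..:.......:::..:-+*#%#:..:
139 ---::................:....:::::-+**#%+.::.
140 :---:.....................::---+***#%:..:.
141 ::--:......................:-==+==*%%.::..
142 .:=-::............:::......:-===-:*%#:.::.
143 .:::::..............:......:--====*%+.::..
144 ..::::............:.......:-----==*%-:....
145 ...:::............:......:----:::=#%*:...:
146 ....::..:..:.....:......:::-=:.::+%%*-.:.:
147 .......:::.................:-...:*%**=...:
148 ......::::.:..................:.-#%+**:...
149 .......::::...:......:::......:-*%%=*
[... 809 characters left out ...]
:..:-*####-==+*+**#%%+=+**+##############+
168 ...:=*####-==****###+++*+-=*#%############
169 ....+%###*-=+***##*+*+**-=+##%############
170 ..::+####*==**###**++#*+-==*##############
171 ...-*####-==+*%#+**+***--=+###############
172 ...+#####-=+#%#=+*+***=---=***############
173 ..:+%###*-=*%#-=+++***+=-=++***###########
174 ..-*####=-=+*-===+***#++*+++**############
175 ..+%####=---====+***##**#++++**###########
176 .:+%#####+=---=+***::*%###+++**###########
177 .-*#######*+==-+**:..+#%##++=+*###########
178 .=*##########++**-..:+#####+++**##########
179 .+%#########++#**=-.=#%####*++**##########
180 :+#########*+**####+*#%#####+++**#########
181 -*##%%%####+**#######%######+++***########
```

Run:
```python
from h import *
import pickle
c,S,T=pickle.load(open("c10.pkl","rb"))
g0=cv2.imread("pics/side0.png",0)
for v in range(138,182): print(v,"".join(" .:-=+*#%@"[min(9,x//26)] for x in g0[v,310:352]))
y=np.radians(8.3);a=np.radians(25)
X=np.array([np.cos(a)*np.cos(y),np.cos(a)*np.sin(y),np.sin(a)]);Z=np.array([-np.sin(a)*np.cos(y),-np.sin(a)*np.sin(y),np.cos(a)]);Y=np.array([-np.sin(y),np.cos(y),0])
rt=np.array([.4808,-.2045,.1515])
for z in(.155,.12,.08,.06,0): 
  q=rt+Z*(z-.155); print(z,q.round(3),"railL outer",proj(S,q+Y*.051).round(1),"inner",proj(S,q+Y*.037).round(1),"tile front L",proj(S,q+Y*.05+X*.006).round(1))
p,R,s=tool();np.set_printoptions(suppress=True);print(p,s["wrist_force"])
```

```text
138 ..........................................
139 .................................::.......
140 .................................=*-......
141 ...............................:-+##......
142 ...............................:=*#*......
143 ..............................:-+*#*:.....
144 .............................:-+***#-.....
145 .................:..........:-=**++*+.....
146 ............................:=+**:=++-....
147 ...........................:-+*+-.-++-....
148 ..........................:-=*+-:.-+*+....
149 .........................:-+**+:..:-++-...
150 .........................:=***.....-+*+...
151 ........................:=+*+:.....-+*+...
152 ...............:.......:-+*+-.......-++-..
153 ..............:=-:....:-+**=........-+*=..
154 ..............:----:..:+***.........:+*+:.
155 .............:-------:=+*+...........-++-.
156 .............:-------=+*+-...........-+*=.
157 .............:-------+#*+....::......:+*+.
158 .............:------=**=....-+-.......-++-
159 .......::::.:-------=**:...:+##-......:+**
160 ......:=**=-:=-----=++:...:-+##.......:=*+
161 ......-*####---
[... 846 characters left out ...]
**=:.=*#####++++**#########
180 :+#########*+***###=*#######+=+**#########
181 -*#########+***#############+++***########
0.155 [ 0.481 -0.204  0.152] railL outer [338.8 160.4] inner [339.6 157.4] tile front L [337.2 159.4]
0.12 [ 0.495 -0.202  0.12 ] railL outer [334.  166.5] inner [334.8 163.5] tile front L [332.4 165.5]
0.08 [ 0.512 -0.2    0.084] railL outer [328.6 173.1] inner [329.5 170.2] tile front L [327.1 172.2]
0.06 [ 0.521 -0.199  0.065] railL outer [326.  176.4] inner [326.9 173.4] tile front L [324.5 175.4]
0 [ 0.546 -0.195  0.011] railL outer [318.6 185.8] inner [319.4 182.8] tile front L [317.1 184.8]
[ 0.53832463 -0.19204238  0.09092588] [25.51964274  2.40135752  6.35575446]
```

```bash
python3 -m jog '0 8 0 0;0 18 0 -10;0 30 0 -20;0 40 0 -30;0 45 0 -40;0 45 0 -50;0 45 0 -60;0 45 0 -70';python3 -m jog '0 0 0 -10;0 0 0 -20;0 0 0 -20;0 0 0 -20;0 0 0 -20;0 0 0 -20;0 0 0 -20;0 0 0 -20'
python3 - <<'E'
from h import *
p,R,s=tool();print(p,R.round(3),s["wrist_force"],s["torque"],s["q"])
E
```

```text
time: 34.9
ee_pos: [0.5768, -0.186, 0.0872]
tcp_rot: [-178.9, 89.9, 169.1]
wrist_force: [0.0, 0.7, -0.0]
opening: 0.0001
time: 35.9
ee_pos: [0.577, -0.1861, 0.0878]
tcp_rot: [-29.5, 90.0, -21.9]
wrist_force: [0.8, 0.1, 0.2]
opening: -0.0
[ 0.57698654 -0.18608813  0.08781467] [[ 0.    -0.133  0.991]
 [-0.     0.991  0.133]
 [-1.    -0.     0.   ]] [0.79103783 0.13027854 0.22951899] [-0.01876218 -0.03634436 -0.01318835] [-1.78753521e+01  1.22227772e+01  2.34182235e+00  8.01173490e+01
 -1.19385878e-04 -2.55142596e+01]
```

```bash
python3 -m jog '0 -1 -6 0;0 -3 -12 0;0 -4 -18 0;0 -4 -23 0;0 -4 -27 0;0 -4 -30 0;0 -4 -33 0;0 -4 -35 0'; python3 -m jog '0 0 -1 0;0 0 -2 0;0 0 -3 0;0 0 -4 0;0 0 -5 0;0 0 -6 0;0 0 -6 0;0 0 -6 0'
```

```text
time: 36.9
ee_pos: [0.5427, -0.1947, 0.0878]
tcp_rot: [-83.4, 90.0, -75.7]
wrist_force: [1.0, -0.0, 0.4]
opening: -0.0001
time: 37.9
ee_pos: [0.5368, -0.1955, 0.0878]
tcp_rot: [178.7, 90.0, -173.6]
wrist_force: [0.9, -0.2, 0.0]
opening: -0.0001
```

```bash
python3 -m jog '0 0 -1 0;0 0 -2 0;0 0 -3 0;0 0 -4 0;0 0 -4 0;0 0 -4 0;0 0 -4 0;0 0 -4 0'
python3 - <<'E'
from h import *
import pickle
p,R,s=tool();print(p,s["wrist_force"],s["torque"])
S=camera("side")
g=cv2.cvtColor(S["color"],cv2.COLOR_RGB2GRAY)
for v in range(152,178): print(v,"".join(" .:-=+*#%@"[min(9,x//26)] for x in g[v,310:352]))
E
```

```text
time: 38.9
ee_pos: [0.5329, -0.196, 0.0878]
tcp_rot: [-169.7, 90.0, -162.0]
wrist_force: [0.4, 0.2, -1.0]
opening: 0.0
[ 0.53287881 -0.19604014  0.08777003] [ 0.41031295  0.20024738 -0.98571997] [ 0.01297739 -0.08198636  0.06740754]
152 :..:...:::::=++===:..-++++++++*#%:..=**-..
153 ..:....:::-=++=:::..:=+++++*++*%%...-+*+:.
154 :.:....:::::=++--:..-+*+++++++*@#...:+**:.
155 ........:...:--::..:=+*++*+*+*#%=....=**-.
156 ..:.....:.........:-=*+++++#+*%#:....-+*+.
157 .::....:.....:....:-=++++=+**%#::....:+**:
158 :....:.......::...-+=+++++**##+:.:....-**=
159 ...:...::...:-:.::=+=*++++*#%%#-:.....-+**
160 .:...::=*=---=:..:=*+++++*#%#%#:.:....:=**
161 .:..:.-*##*#-=::.:=*++*#*#%%*#+..:.:...-**
162 ::.:.:+#####-=---:-++++**%#***-:....:..-+*
163 ....::+%###*-===-=++++**##+***=---::::.:=*
164 :..:.-*####-===-=+++++*##***####%%**==---*
165 :..::+%####-=====++*+*##*#*#############++
166 ...::+%###*-=====++*+*#***###############+
167 ....-*####-======++**%#+**+##############+
168 ..:.=*####-=====+++*%#+*+-=*#%############
169 .:..+%###*-=====++*##***-=+##%############
170 ...:+####*======+*##*#*+-==*##############
171 ...-*####-=====+*###***--=+###############
172 ...+%####-=====+*#****=---=***############
173 :.:+%###*-=====*%#+***+=-=++***###########
174 ..-*####=-====+##+**##++*+++**############
175 .:+%####=---=+*#+***##**#++++**###########
176 .:+%#####+=---=+***.-*%###+++**###########
177 .-*#######*+==-+**:..+#%##*+=+*###########
```

```bash
python3 -m jog '0 0 -0.5 0;0 0 -1 0;0 0 -1.5 0;0 0 -2 0;0 0 -2.5 0;0 0 -3 0;0 0 -3 0;0 0 -3 0'
```

```text
time: 39.95
ee_pos: [0.5311, -0.1963, 0.0881]
tcp_rot: [-3.2, 89.9, 4.5]
wrist_force: [6.8, 1.5, -1.3]
opening: 0.0001
```

```bash
python3 -m jog '0 0 3 0;0 0 8 0;0 0 18 0;0 0 35 0;-30 0 55 0;-70 0 65 0;-105 0 65 0;-125 0 65 0'; python3 -m jog '0 0 0 10;0 0 0 20;0 0 0 30;0 0 0 40;0 0 0 50;0 0 0 60;0 0 0 70;0 0 0 70';python3 - <<'E'
from h import *
import pickle
c=camera("wrist");p,R,s=tool();print(p,s["wrist_force"],s["q"],R.round(3))
S=camera("side");T=camera("top");pickle.dump((c,S,T),open("c11.pkl","wb"))
y=np.radians(8.3);a=np.radians(25)
X=np.array([np.cos(a)*np.cos(y),np.cos(a)*np.sin(y),np.sin(a)]);Z=np.array([-np.sin(a)*np.cos(y),-np.sin(a)*np.sin(y),np.cos(a)]);Y=np.array([-np.sin(y),np.cos(y),0])
o=np.array([.527,-.1985,.064])
g=cv2.cvtColor(c["color"],cv2.COLOR_RGB2GRAY)
for yy,zz in((.05,0),(.05,.12),(-.05,.12),(-.05,0)):
    u,v=proj(c,o+X*.006+Y*yy+Z*zz,True);print(u.round(1),v.round(1))
    u,v=int(u),int(v);print(u-22,v-16)
    for r in g[max(v-16,0):v+16,max(u-22,0):u+22]: print("".join(" .:-=+*#%@"[min(9,q//26)] for q in r))
g=cv2.cvtColor(S["color"],cv2.COLOR_RGB2GRAY)
for v in range(152,178): print(v,"".join(" .:-=+*#%@"[min(9,x//26)] for x in g[v,310:352]))
E
```

```text
time: 40.95
ee_pos: [0.5953, -0.1877, 0.2147]
tcp_rot: [-29.1, 89.9, -21.4]
wrist_force: [-0.4, 0.4, -0.2]
opening: -0.0001
time: 41.95
ee_pos: [0.5947, -0.1877, 0.2126]
tcp_rot: [-124.0, 90.0, 173.7]
wrist_force: [-0.2, -0.4, -0.3]
opening: -0.0001
[ 0.59463461 -0.18769374  0.21253392] [-0.1976397  -0.03527753  0.14162664] [-1.75159426e+01  1.50783514e+01  1.95231300e+01  9.44678640e+01
 -4.64869053e-03  4.45990414e+01] [[-0.     0.884  0.468]
 [ 0.     0.468 -0.884]
 [-1.    -0.    -0.   ]]
276.2 113.0
254 97
@@@@@@@@@@@@@@@@@@@@@@@@@@@@@@@@@@@@@@@@@@@@
@@@@@@@@@@@@@@@@@@@@@@@@@@@@@@@@@@@@@@@@@@@@
@@@@@@@@@@@@@@@@@@@@@@@@@@@@@@@@@@@@@@@@@@@@
@@%@@@@@@@@@@@@@@@@@@@@@@@@@@@@@@@@@@@@@@@@@
%%##%%@@@@@@@@@@@@@@@@@@@@@@@@@@@@@@@@@@@@@@
#*+**##%@@@@@@@@@@@@@@@@@@@@@@@@@@@@@@@@@@@@
#***++*##%%@@@@@@@@@@@@@@@@@@@@@@@@@@@@@@@@@
#####***####%%@@@@@@@@@@@@@@@@@@@@@@@@@@@@@@
%%%##########%%%%%%%%@@@@@@@@@@@@@@@@@@@@@@@
%%%%%%%%%######%#####%%%%@@@@@@@@@@@@@@@@@@@
####%%%%%%%%%%%###*****###%%%%@@@@@@@@@@@@@@
###########%%%%%%###*++++**###%%%%%@@@@@@@@@
####################*+++++++***####%%%%%%@@
[... 5757 characters left out ...]
.....:+####+-----=+++=+*##****=---::::.:=*
164 .....-*####------=+++=+##***######**=----+
165 .....+####*:-----=++++*#****############++
166 ....:+####*-----=++++*%#+**##############+
167 ....-*####------=++**##+*++##############+
168 ....-*####------=++*##**+-=*##############
169 ....=####*-----=+++*##*+--+###############
170 ...:+####*=----=++*#***+:-=*##############
171 ...-*####-=----=+*%#***---=###############
172 :..+#####-=---==*##+**=---=***############
173 ..:+####*-=---=+##***++=-=++***###########
174 ..-*####=-==--=*#****#+++++++*############
175 ..+#####=--:-=+#****##+*#++++**###########
176 .:+######+=---=****.:+####+++***##########
177 .-*#######++==-+*+:..=####++=+*###########
```

Run:
```python
from h import *
import pickle
c,S,T=pickle.load(open("c11.pkl","rb"))
f,Rc,t=par(c)
px=np.array([(274.5,107.5),(173,94.5),(151.5,233.5),(246,204)])
n=[]
for u,v in px:
    k=Rc@ray(c,u,v,True)[1]; n.append(k[:2]/k[2])
W=np.array([(0,.05,0),(0,.05,.12),(0,-.05,.12),(0,-.05,0)])
ok,rv,tv=cv2.solvePnP(W,np.array(n),np.eye(3),None)
e=cv2.projectPoints(W,rv,tv,np.eye(3),None)[0][:,0]-np.array(n);print("res px",(e*f).round(1).tolist())
Rt=Rc.T@cv2.Rodrigues(rv)[0];pt=Rc.T@(tv[:,0]-t)
z=Rt[:,2];print(pt.round(4),"lean",np.degrees(np.arccos(z[2])),"yaw",np.degrees(np.arctan2(-Rt[0,1],Rt[1,1])),"roll",np.degrees(np.arcsin(Rt[2,1])))
# ledge outer corners on plane tile z=0
for u,v in((293.5,113),(262,214)):
    o,d=ray(c,u,v,True); s=((pt-o)@z)/(d@z); print("ledge corner in tile frame mm",(Rt.T@(o+s*d-pt)*1000).round(1))
```

```text
res px [[-0.6, 0.1], [0.4, 0.1], [-0.6, 0.1], [0.9, -0.4]]
[ 0.5288 -0.1942  0.0649] lean 24.64341119882383 yaw 9.32365508979278 roll -0.2926373053489805
ledge corner in tile frame mm [21.7 51.3  0. ]
ledge corner in tile frame mm [ 20.3 -52.1  -0. ]
```

```bash
python3 -m jog '-10 12 -20 0;-10 30 -50 0;-10 50 -84 0;-10 70 -117 0;-10 90 -150 0;-10 108 -180 0;-10 120 -200 0;-10 126 -210 0' 0.7 20; python3 -m jog '15 0 0 0;35 0 0 0;55 0 0 0;70 0 0 0;75 0 0 0;75 0 0 0;75 0 0 0;75 0 0 0'; python3 -m jog '0 0 0 0;0 0 0 0;0 0 0 0;0 0 0 0;0 0 0 0;0 0 0 0;0 0 0 0;0 0 0 0' 0 20
python3 - <<'E'
from h import *
p,R,s=tool();print(p,R.round(3))
w0=np.array([.6285,.2148])  # pivot estimate
k=p[:2]
for piv in([.632,.2145],[.6255,.2162],w0):
    v=k-np.array(piv);print(piv,np.hypot(*v),np.degrees(np.arctan2(-v[1],-v[0])))
E
```

```text
time: 43.1
ee_pos: [0.6083, 0.0588, 0.2234]
tcp_rot: [84.4, 90.0, 22.2]
wrist_force: [-0.3, 0.1, 0.2]
opening: 0.0598
time: 44.1
ee_pos: [0.6088, 0.0567, 0.1485]
tcp_rot: [66.9, 89.9, 4.6]
wrist_force: [0.2, 1.3, -0.2]
opening: 0.0601
time: 45.1
ee_pos: [0.6087, 0.057, 0.1481]
tcp_rot: [106.3, 90.0, 44.0]
wrist_force: [1.3, 5.3, 2.9]
opening: 0.017
[0.60866522 0.05702365 0.14805058] [[ 0.001  0.886  0.464]
 [ 0.001  0.464 -0.886]
 [-1.     0.001 -0.   ]]
[0.632, 0.2145] 0.15919583609865803 81.57126827288447
[0.6255, 0.2162] 0.1600641173966966 83.96273722394413
[0.6285 0.2148] 0.15901822717531422 82.83467707310022
```

Run:
```python
import numpy as np
def d(t):
    t=np.radians(t);w=-160*np.array([np.cos(t)-np.cos(np.radians(84)),np.sin(t)-np.sin(np.radians(84))]);return w@[.886,.464],w@[.464,-.886]
for b,r in((84,np.linspace(79,44,8)),(44,np.linspace(39,4,8))): print(";".join("0 %.0f %.0f 0"%tuple(np.subtract(d(t),d(b))) for t in r))
```

```text
0 -11 -8 0;0 -22 -17 0;0 -31 -27 0;0 -40 -38 0;0 -48 -50 0;0 -55 -62 0;0 -60 -75 0;0 -65 -88 0
0 -3 -14 0;0 -5 -27 0;0 -6 -41 0;0 -6 -55 0;0 -5 -69 0;0 -2 -83 0;0 2 -96 0;0 7 -109 0
```

```bash
python3 -m jog '0 -11 -8 0;0 -22 -17 0;0 -31 -27 0;0 -40 -38 0;0 -48 -50 0;0 -55 -62 0;0 -60 -75 0;0 -65 -88 0';python3 -m jog '0 -3 -14 0;0 -5 -27 0;0 -6 -41 0;0 -6 -55 0;0 -5 -69 0;0 -2 -83 0;0 2 -96 0;0 7 -109 0'; python3 -m jog '0 0 -1 0;0 1 -2 0;0 1 -3 0;0 1 -3 0;0 1 -3 0;0 1 -3 0;0 1 -3 0;0 1 -3 0'
```

```text
time: 46.1
ee_pos: [0.5126, 0.1064, 0.1481]
tcp_rot: [93.7, 89.6, 31.4]
wrist_force: [21.5, 17.5, -6.9]
opening: 0.0172
time: 47.1
ee_pos: [0.4734, 0.2024, 0.149]
tcp_rot: [44.8, 89.0, -17.7]
wrist_force: [29.4, -18.0, -1.2]
opening: 0.0171
time: 48.1
ee_pos: [0.4718, 0.2051, 0.1491]
tcp_rot: [45.3, 89.1, -17.2]
wrist_force: [35.6, -10.1, -3.8]
opening: 0.0173
```

```bash
python3 -m jog '0 2 0 0;0 4 0 0;0 5 0 0;0 6 0 0;0 7 -1 0;0 7 -1 0;0 7 -1 0;0 7 -1 0'
```

```text
time: 49.1
ee_pos: [0.4716, 0.2063, 0.1486]
tcp_rot: [-14.8, 89.4, -77.4]
wrist_force: [2.8, -28.8, 11.8]
opening: 0.0172
```

```bash
python3 -m jog '0 -1 2 0;0 -2 4 0;0 -2 5 0;0 -2 5 0;0 -2 5 0;0 -2 5 0;0 -2 5 0;0 -2 5 0'; python3 -m jog '0 0 0 0;0 0 0 0;0 0 0 0;-15 0 0 0;-40 0 0 0;-70 0 0 0;-90 0 0 0;-100 0 0 0' 0.6;  python3 -m jog '0 -15 0 0;0 -35 0 0;0 -55 0 0;0 -75 0 0;0 -90 0 0;0 -95 0 0;0 -95 0 0;0 -95 0 0'
python3 - <<'E'
from h import *
c=camera("wrist");S=camera("side");T=camera("top");p,R,s=tool();print(p,R.round(3),s["wrist_force"])
for n,C,fi in(("wrist",c,True),("side",S,False),("top",T,False)):
  cv2.imwrite(f"pics/{n}_end.png",C["color"][:,:,::-1])
  g=cv2.cvtColor(C["color"],cv2.COLOR_RGB2GRAY)
  k=proj(C,[.4725,.2045,.177],fi);h=proj(C,[.632,.2145,.147],fi);print(n,k,h)
  x0,y0=np.minimum(k,h).astype(int)-15;x1,y1=np.maximum(k,h).astype(int)+15
  st=2 if n=="wrist" else 1
  print(x0,y0)
  for r in g[max(y0,0):y1:2*st if st>1 else 1,max(x0,0):x1:st]:print("".join(" .:-=+*#%@"[min(9,q//26)] for q in r))
a=cv2.imread("pics/top0.png",0).astype(int);b=cv2.cvtColor(T["color"],cv2.COLOR_RGB2GRAY)
for n,u,v in(("bottle",184,194),("beaker",456,218),("box",327,249)):
  print(n,np.abs(a[v-12:v+12,u-14:u+14]-b[v-12:v+12,u-14:u+14]).mean())
E
```

```text
time: 50.1
ee_pos: [0.4717, 0.2055, 0.1487]
tcp_rot: [23.4, 89.9, -39.0]
wrist_force: [-1.5, -1.4, 8.4]
opening: 0.0172
time: 51.1
ee_pos: [0.4718, 0.2063, 0.2497]
tcp_rot: [84.6, 89.9, 22.3]
wrist_force: [-0.3, 0.0, 0.1]
opening: 0.0515
time: 52.1
ee_pos: [0.3876, 0.1623, 0.2476]
tcp_rot: [-93.5, 90.0, -155.8]
wrist_force: [0.3, -0.5, -0.5]
opening: 0.051
[0.38756287 0.16222601 0.24753722] [[-0.     0.886  0.464]
 [-0.     0.464 -0.886]
 [-1.    -0.001 -0.   ]] [-0.05980943 -0.44570831  0.7020372 ]
wrist [444.45573333 212.17569536] [541.1663739  254.48968768]
429 197
.....-*#######***###########***###@@@*::::::::::::::::::::::::::
.......-*%###***###***###########@@@*:::::::::::::::::::::::::::
.....::::-*%%%####***###########@@@+::::::::::::::::::::::::::::
....:::::::+%%%%%%##*###***###%@@@+:::::::::::::::::::::::::::::
:..::::::::=#%%%%%%%%%##***##%@@@**=::::::::::::::::::::::::::::
+-.::::::::*#%%%%%%%%%%%%%%##@@%++***+-:::::::::::::::::::::::::
=++-:::::=###**##%%%%%%%%%%%%%%#+=++****+-::::::::::::::::::::::
=*##**++#####**######%%%%%%%%%%%%%%#+++***+=::::::::::::::::::::
*####
[... 5906 characters left out ...]
@@@@@@@@@%+::::::.+
@@@@@@@@@%*@@@@@@@@@@@*::::::.=
@@@@@@@@@@#%@@@@@@@@@@%=::::::=
@@@@@@@@@@%*%@@@@@@@@@%*-::::::
@@@@@@@@@@%*%@@@@@@@@@@#-::::::
@@@@@@@@@@@%*@@@@@@@@@@%+::::.-
@@@@@@@@@@@%*@@@@@@@@@@@*::::.:
@@@@@@@@@@@@#%@@@@@@@@@@#-:::::
@@@@@@@@@@@@%#%@@@@@@@@@%+::::-
@@@@@@@@@@@@%*%@@@@@@@@@@#-:::-
@@@@@@@@@@@@@#*%@@@@@@@@@%=:::=
@@@@@@@@@@@%%%*@@@@@@@@@@@*-::=
@@@@@@@@%%%%%%#%@@@@@@@@@@#=::+
@@@@@%%%%%%%%%%#%@@@@@@@@@%+::+
@@%%%%%%%%%%%%%*%@@@@@@@@@@#-:-
%%%%%%%%%%%%%%%##@@@@@@@@@@%=::
%%%%%%%%%%%%%%%%#@@@@@@@@@@@*--
%%%%%%%%%%%%%%###@@@@@@@@@@@#=-
%%%%%%%%%%%%######%@@@@@@@@@%+-
%%%%%%%%%########*@@@@@@@@@@@*-
bottle 19.802083333333332
beaker 4.620535714285714
box 57.38095238095238
```

Run:
```python
from h import *
a=cv2.imread("pics/side0.png");S=camera("side");b=S["color"][:,:,::-1].copy()
def m(n,x0,y0,x1,y1):
    t=a[y0:y1,x0:x1]; r=cv2.matchTemplate(b[y0-8:y1+8,x0-8:x1+8],t,cv2.TM_CCOEFF_NORMED);_,v,_,l=cv2.minMaxLoc(r);print(n,round(v,3),l[0]-8,l[1]-8)
m("bottle",240,300,270,345);m("beaker",353,115,378,147);m("box",338,204,380,240);m("knob",286,232,305,250);m("bar",262,232,290,250);m("hub",240,226,252,242)
m("near short tile",283,248,300,280);m("far short",258,240,270,275)
w=np.hstack([a[225:262,236:312],b[225:262,236:312]])
g0,g1=[cv2.cvtColor(i,cv2.COLOR_BGR2GRAY) for i in(a,b)]
for v in range(232,254): print(v,*["".join(" .:-=+*#%@"[min(9,q//26)] for q in g[v,270:312]) for g in(g0,g1)])
```

```text
bottle 1.0 0 0
beaker 0.49 -1 1
box 0.467 -8 -8
knob 0.97 0 0
bar 0.758 0 0
hub 0.999 0 0
near short tile 0.936 0 0
far short 0.999 0 0
232 ..:::........=%%.......................... ..:::.......................:.............
233 ..-*+.......:*%#:......................... ..=*+.....................................
234 ..*%#.......=#%*-......................... ..*%#.....................................
235 .=#%*:.....:*%%+-......................... .=#%*:....................................
236 .+%%+-.....=#%#+-......................... .*%%+-....................................
237 -#%#+-.....+%%++-......................... -#%#+-....................................
238 =**++-....:*%#**=......................... =*#++-....................................
239 *#*++-:...=%%***=......................... *#*++-:...................................
240 *****#*=-:*%#**+=......................... *****#*=-::...............................
241 *********#***++++.......:-................ *********#*=-::.........:-...........:....
242 *************#*++::.....-+..... .......... #*************+=:
[... 315 characters left out ...]
**********=................ ****+++*+=+++++*#********=................
247 +***++=*%%***++++++*#****+......::........ +***++===++*+===++**##***+......::........
248 ++*++++#%#***+*+++++++**#*:...:=++=-:..... ++*+++======+=-==+++*+**#*:...:=++=-:.....
249 +**+*+*%%+****+++++*++#*++=:::=+++++=..... +**+**========-==++*++#**+=:::=+++++=.....
250 +*++**#%#*****+++===+*%%*+++*+++++++-..... +*++*++=======-=====+*@%**++*+++++++-.....
251 **+***%%***++*+++===+#%#***++=++++++-..... **+**++=======-=====+#%#***+++++++++-.....
252 +***+#%#***+**++*+==*%%+**+**++++++=-..... ****+++=======--=+==*%%+**+**+*++++=-.....
253 *+***%%****+**+*+==+#%#***++====+++--..... *+**+*+========-=+=+#%#***+++===+++--.....
```

Run:
```python
from h import *
import pickle
c,S,T=pickle.load(open("c11.pkl","rb"))
n=camera("top")["color"].astype(int)
print("top stand diff",np.abs(n[180:235,352:410]-T["color"][180:235,352:410].astype(int)).mean())
p,R,s=tool();w=camera("wrist");print(s["time"],s["wrist_force"],proj(w,[.361,-.034,.035],True))
hs=cv2.cvtColor(w["color"],cv2.COLOR_RGB2HSV);m=((hs[:,:,0]>8)&(hs[:,:,0]<22)&(hs[:,:,1]>80)&(hs[:,:,2]>120)).astype(np.uint8)
k,_,st,ce=cv2.connectedComponentsWithStats(m)
for i in range(1,k):
    if st[i,4]>200: print(ce[i].round(),st[i,4],onz(w,*ce[i],.035,True).round(3))
bot.job_done()
```

```text
top stand diff 79.71901776384534
52.35 [ 0.43535146 -0.50176005  0.16436292] [241.22365101 280.27848113]
[527.  32.] 1534 [0.536 0.452 0.035]
[247. 259.] 2638 [0.355 0.002 0.035]
the job is handed in; nothing more can be done
```

The white tile is on the reading stand, let go, and the keeper bar is shut again. The job was handed in at about 52 s.

**What I did:** I swung the keeper about 80° aside and drew the tall tile straight up out of the middle slot by its top edge. I lowered it upright onto the ledge and backed off as soon as it touched; the press on the ledge peaked at about 24 N. Then I let it lean back onto the rails inside loosely opened fingers and swung the keeper shut against its stop.

**One thing went wrong and was mended:** after the first release the tile's foot stood several mm off the rails, leaning about 31°. Two pushes at up to 30 N did not move it, probably because the gripper's linkage met the tile's upper part first. I turned the gripper and pushed low down, and the foot slid in.

**Last checks:**
- **Tile:** it leaned 24.6° against the rails' 25°. It was centred on the ledge to about 0.5 mm, with 0.3° of roll.
- **Keeper, short tiles and bottle:** the keeper, the short tiles and the bottle matched their starting pixels in the side view.
- **Beaker:** the top view was almost unchanged. The side match failed (0.49), probably because the arm was in the way.
- **Cardboard box:** not confirmed. Its top and side comparisons failed. A rough wrist-camera estimate was about 36 mm from the first one, possibly because the gripper hid part of the box. By my path estimates no move went near it.
- **Stand after shutting the keeper:** the top-view comparison differed strongly (79.7 grey levels), probably because the arm covered the stand in the earlier picture. I did not measure the tile again after that.

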